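# Test the toppled display modules and tray them

### The job

The display modules (two or three of them) lie toppled on the bench: stand each one upright on its foot, centred on a contact pad of its own on the orange test deck. With all of them standing there and your grip off them, press the black start button fully down and let it come back up; then move every module to the grey tray, standing upright in it and let go. Leave the tape, screwdriver, bottle and reel where they are.

Things in the scene. Friction and masses are not known exactly. Their poses are not given: they have to be found in the camera images.
- module1: Block 44 x 44 mm in section, 80 mm tall, black with a dark display on green board on its +x side; foot: bright aluminium plate (12 of the 80 mm); far end: white round lamp 26 mm across, 15 mm tall (95 mm over all). About 180 g. Origin: centre of the foot's underside; +z from foot to lamp. Starts lying on a side on the bench, lamp end roughly to the robot's left. One of three alike; None if absent.
- module2: Block 44 x 44 mm in section, 80 mm tall, black with a dark display on green board on its +x side; foot: bright aluminium plate (12 of the 80 mm); far end: white round lamp 26 mm across, 15 mm tall (95 mm over all). About 180 g. Origin: centre of the foot's underside; +z from foot to lamp. Starts lying on a side on the bench, lamp end roughly to the robot's left. One of three alike; None if absent.
- module3: Block 44 x 44 mm in section, 80 mm tall, black with a dark display on green board on its +x side; foot: bright aluminium plate (12 of the 80 mm); far end: white round lamp 26 mm across, 15 mm tall (95 mm over all). About 180 g. Origin: centre of the foot's underside; +z from foot to lamp. Starts lying on a side on the bench, lamp end roughly to the robot's left. One of three alike; None if absent.
- deck: Test deck: a fixed flat orange plate 150 (x) x 320 (y) x 20 mm with three round steel contact pads in a row along its y. Origin: centre of its underside, on the bench; z up. The top is flat, 20 mm above the bench.
- pad1 (a point): Centre of contact pad 1 on the test deck's top (y = -90 mm in the deck's frame): a round flat metal mark 56 mm across with a brighter centre, flush with the deck, 20 mm above the bench. It does not hold the module; pads are 90 mm apart.
- pad2 (a point): Centre of contact pad 2 on the test deck's top (y = 0 mm in the deck's frame): a round flat metal mark 56 mm across with a brighter centre, flush with the deck, 20 mm above the bench. It does not hold the module; pads are 90 mm apart.
- pad3 (a point): Centre of contact pad 3 on the test deck's top (y = 90 mm in the deck's frame): a round flat metal mark 56 mm across with a brighter centre, flush with the deck, 20 mm above the bench. It does not hold the module; pads are 90 mm apart.
- start (a joint): Start button: black spring push button, pressed straight down, 32 mm across, in a low round collar on a grey 80 x 80 x 40 mm box fixed to the bench. Value in m: 0 = up, 0.008 = fully down (about 5 N there, 1.5 N to begin); the spring brings it back up.
- start_top (a point): Centre of the top face of the start button (64 mm above the bench when up); moves down with it.
- tray: Finished-goods tray: fixed grey open tray, 200 x 200 mm outside, 5 mm walls only 14 mm high, floor 5 mm above the bench, flat inside. Origin: centre of its underside, on the bench; x and y along its sides.
- tape: Bystander: loose roll of yellow tape lying flat, 70 mm across, 24 mm tall. Origin: centre of its underside.
- screwdriver: Bystander: loose screwdriver, 180 mm long, black handle 26 mm thick, lying behind the deck. Origin: below its middle, on the bench; x towards the tip.
- flux_bottle: Bystander: loose white bottle with a black cap, 48 mm across, 110 mm tall, standing behind the deck. Origin: centre of its underside.
- solder_reel: Bystander: loose aluminium reel, 60 mm across, 42 mm tall, standing on its flange. Origin: centre of its underside.
There are look-alikes about, which are no part of the job. There is more than one size of the part that bears start; the job needs the larger.

How it is judged:
On the way, in this order (a step that is already met when the one before it is completed fails the run):
1. every module stands upright on a contact pad of its own, released (angle between each of module1, module2, module3's own z axis and vertical below 0.1 rad and z of module1 in the frame of deck between 0.015 and 0.025 m and (horizontal distance between module1 and pad1 below 0.018 m or horizontal distance between module1 and pad2 below 0.018 m or horizontal distance between module1 and pad3 below 0.018 m) and linear speed of each of module1, module2, module3 below 0.03 m/s and z of module2 in the frame of deck between 0.015 and 0.025 m and (horizontal distance between module2 and pad1 below 0.018 m or horizontal distance between module2 and pad2 below 0.018 m or horizontal distance between module2 and pad3 below 0.018 m) and z of module3 in the frame of deck between 0.015 and 0.025 m and (horizontal distance between module3 and pad1 below 0.018 m or horizontal distance between module3 and pad2 below 0.018 m or horizontal distance between module3 and pad3 below 0.018 m) and contact force between each of module1, module2, module3 and the fingers below 0.1 N and value of joint start below 0.002 m), for 0.3 s.
2. the start button is fully down while every module stands on its pad (angle between each of module1, module2, module3's own z axis and vertical below 0.1 rad and z of module1 in the frame of deck between 0.015 and 0.025 m and (horizontal distance between module1 and pad1 below 0.018 m or horizontal distance between module1 and pad2 below 0.018 m or horizontal distance between module1 and pad3 below 0.018 m) and linear speed of each of module1, module2, module3 below 0.03 m/s and z of module2 in the frame of deck between 0.015 and 0.025 m and (horizontal distance between module2 and pad1 below 0.018 m or horizontal distance between module2 and pad2 below 0.018 m or horizontal distance between module2 and pad3 below 0.018 m) and z of module3 in the frame of deck between 0.015 and 0.025 m and (horizontal distance between module3 and pad1 below 0.018 m or horizontal distance between module3 and pad2 below 0.018 m or horizontal distance between module3 and pad3 below 0.018 m) and value of joint start above 0.0068 m), for 0.05 s.
3. the start button is up again, every module still on its pad (angle between each of module1, module2, module3's own z axis and vertical below 0.1 rad and z of module1 in the frame of deck between 0.015 and 0.025 m and (horizontal distance between module1 and pad1 below 0.018 m or horizontal distance between module1 and pad2 below 0.018 m or horizontal distance between module1 and pad3 below 0.018 m) and linear speed of each of module1, module2, module3 below 0.03 m/s and z of module2 in the frame of deck between 0.015 and 0.025 m and (horizontal distance between module2 and pad1 below 0.018 m or horizontal distance between module2 and pad2 below 0.018 m or horizontal distance between module2 and pad3 below 0.018 m) and z of module3 in the frame of deck between 0.015 and 0.025 m and (horizontal distance between module3 and pad1 below 0.018 m or horizontal distance between module3 and pad2 below 0.018 m or horizontal distance between module3 and pad3 below 0.018 m) and value of joint start below 0.0015 m), for 0.1 s.
At the end, for the whole second after the job is handed in: Every module stands in the grey tray (its origin within 80 mm of the tray's centre along both sides, foot on the floor, within 0.1 rad of upright), at rest, and the start button is up (angle between each of module1, module2, module3's own z axis and vertical below 0.1 rad and z of each of module1, module2, module3 in the frame of tray below 0.012 m and linear speed of each of module1, module2, module3 below 0.02 m/s and x of module1 in the frame of tray between -0.08 and 0.08 m and y of module1 in the frame of tray between -0.08 and 0.08 m and x of module2 in the frame of tray between -0.08 and 0.08 m and y of module2 in the frame of tray between -0.08 and 0.08 m and x of module3 in the frame of tray between -0.08 and 0.08 m and y of module3 in the frame of tray between -0.08 and 0.08 m and value of joint start below 0.0015 m); the robot touches nothing.
It fails at once if the tape is moved more than 50 mm (distance of tape from where it was at the start of the episode above 0.05 m).
It fails at once if the screwdriver is moved more than 50 mm (distance of screwdriver from where it was at the start of the episode above 0.05 m).
It fails at once if the flux bottle is moved more than 50 mm (distance of flux_bottle from where it was at the start of the episode above 0.05 m).
It fails at once if the solder reel is moved more than 50 mm (distance of solder_reel from where it was at the start of the episode above 0.05 m).
It fails at once if a module falls off the bench (height (world z) of any of module1, module2, module3 below -0.05 m).
Of module1, module2, module3 only 2 to 3 are there at a start; the rules pass over those that are not, and their reading is None.
At some moment in a run one of module1, module2, module3 may be knocked a few centimetres aside while the robot is not near it.
It also fails if it takes over 210 s, if anything falls off the work surface, if the arm or the gripper's body presses on something with over 40 N, if the wrist force passes 120 N, or if a joint passes its speed limit or range.

### The arm

A 6-joint arm with a two-finger parallel gripper is mounted at the origin on the work surface. World frame = base frame: x ahead of the robot, y to its left, z up, the work surface at z = 0. Lengths are in m, angles in rad, forces in N, time in s.
With the tool pointing down it reaches from about 0.225 to 0.875 m from the base axis. Payload 3.4 kg.
Tool frame: the origin (TCP) lies between the finger pads; the fingertips stand 8 mm ahead of it and the grasp point (between the pads) lies 11 mm behind it; z points along the fingers, y is the line along which they close (so a half turn about z gives the same grasp; the last joint's range is limited). The gripper opens to 85 mm and grips with 20 to 120 N. Pads are 22 mm wide; open, the fingers measure 114 mm over their backs; the gripper's body (76 mm by 85 mm) begins 54 mm behind the grasp point. The pads swing forward as they close: fully open they stand 13 mm farther back than shut.
Start: joints at [1.024, 0.276, 1.505, -0, 1.361, -0.121], TCP at [0.238, 0.524, 0.239] pointing down, gripper open.
Joint ranges: [-2.89, 2.89], [-0.75, 2.08], [0.22, 2.7], [-1.18, 4.32], [0.11, 2.71], [-2.7, 2.7]. Speed limits (rad/s): [2.57, 2.57, 3.14, 3.14, 3.14, 3.14].

### API

Orientations are given as a 3x3 rotation matrix whose columns are the frame's x, y, z axes.
In Python, from plant import bot gives the robot as it stands.
- The arm moves only by the tool carry_out, never from a script. Its argument "commands" is a list of rows, each a list of 2 entries, a list of its own where there are three numbers: the shift along the tool's x, y, z each as a share of 0.2 m, from -1 to 1, then the turn, a rotation vector about the tool's x, y, z each as a share of 90 degrees, from -1 to 1. In form: [[[tx, ty, tz], [ax, ay, az]], ...]. A call has 1 to 20 rows; each row is the pose to reach, as a shift and turn from the pose commanded when the call began, along the tool's axes at that moment; what a row does not reach only later rows make up. A row lasts 1/12 s, in which the tool goes at most 41.7 mm and 7.16 degrees, less where a joint would pass 70% of its speed; a pose out of reach is approached as far as the arm can. A call with a number of a shift or a turn outside -1 to 1 is refused whole. A call with a gripper value outside its range is refused whole. "jaw" is the opening, from 0 (shut) to 1 (fully open), set as the call begins (left out, the last holds). The fingers move at their own pace and stop on an object; "newtons" is the grip in N (left out, the last holds). Time passes only in rows, so rows that repeat a pose let the fingers close. It gives the time, the measured TCP pose, the force, the opening and the grip force at its end, in the units of the state.
- bot.observe(): the state, without advancing time (a new reading comes with each control period).
- bot.grab_frame(name): name is "scene" or "top" or "wrist"; returns a dict with "frame" (384x512x3 uint8, blue, green, red), "z_map" (384x512 float32, m along the optical axis (not along the pixel's ray), 0 where there is no reading), "mtx" (3x3 intrinsics, pixels), "R" (3x3) and "t" (3): a world point X has camera coordinates R X + t; the wrist camera has in their place "T_tool_cam" (4x4, takes a point from camera to tool coordinates, whose origin is the TCP and whose axes are the flange's). Camera axes: x right, y down, z forward; pixel columns grow to the right and rows downward; lengths in m; the calibration is good to about 2 mm. A picture is of the moment at which its call begins: read the wrist's pose just before it.
- bot.finish_job(): hands the job in; it is judged then, once.
The state is a dict: "clock": time; "q": joint angles; "joint_vel": joint speeds; "joint_efforts": joint torques, N m; "position": TCP position; "tool_rot": TCP orientation; "force": force on the tool from outside, world axes, zero at the start; "torque": the same for the moment, N m; "finger_gap": opening from 0.0 (shut) to 1.0 (fully open); "gripper_force": force on a finger pad.
Only numpy, scipy, OpenCV 4.12 (cv2) and the standard library are available. Lean on these libraries where they do the work, as an engineer would, in place of code of your own. Each camera call takes 0.05 s, during which the arm holds its last target. There are 200 camera calls.

## Working session

There is one attempt and no reset: what is moved stays moved. The work goes in short steps, Python scripts to look and compute and a tool call to move; the robot and the scene stay as the last step left them, time stands still between calls to the robot, and variables do not carry over. Pictures are saved under pics/ and viewed, at most 14 in all, crops included, and the job is handed in when it is done.

Besides the shell and the picture viewer there is one more tool, called after "Emit:" by a JSON object that holds its "op" and its "data". carry_out: Moves the arm, as the interface text tells. Shift numbers are shares of 0.2 m and turn numbers shares of 90 degrees, none past 1 either way. Its arguments: {"type":"object","properties":{"commands":{"type":"array","items":{"type":"array"}},"jaw":{"type":"number"},"newtons":{"type":"number"}},"required":["commands"]}

```bash
ls; mkdir -p pics
cat > h.py <<'E'
import numpy as np, cv2
from plant import bot
def world(f,st=None):
    z=f["z_map"];h,w=z.shape;K=f["mtx"]
    u,v=np.meshgrid(np.arange(w),np.arange(h))
    P=np.stack([(u-K[0,2])/K[0,0]*z,(v-K[1,2])/K[1,1]*z,z],-1)
    if "T_tool_cam" in f:
        T=np.array(f["T_tool_cam"]);P=P@T[:3,:3].T+T[:3,3]
        P=P@np.array(st["tool_rot"]).T+np.array(st["position"])
    else: P=(P-np.array(f["t"]).ravel())@np.array(f["R"])
    return P
E
python3 - <<'E'
from h import *
print(bot.observe())
for n in("scene","top"):
    f=bot.grab_frame(n);cv2.imwrite(f"pics/{n}0.png",f["frame"]);np.savez(f"{n}0.npz",**f)
    print(n,f["mtx"],f["R"],f["t"])
E
```

```text
pics
{'clock': 0.0, 'q': array([ 1.02398676e+00,  2.76561522e-01,  1.50614103e+00, -1.29819717e-05,
        1.36068379e+00, -1.21001098e-01]), 'joint_vel': array([-1.48774200e-03, -2.42520231e-05,  6.97879875e-04, -1.30714110e-03,
       -2.08476317e-03, -1.16845012e-03]), 'joint_efforts': array([-3.18892999e-03, -4.16776729e+01, -2.45801765e+01, -6.38096226e-04,
        1.10601805e-02,  7.60974473e-06]), 'position': array([0.2372471 , 0.52320681, 0.23845563]), 'tool_rot': array([[-9.10706115e-01,  4.13053898e-01, -9.21810423e-04],
       [ 4.13054877e-01,  9.10704838e-01, -1.53875010e-03],
       [ 2.03910485e-04, -1.78210741e-03, -9.99998391e-01]]), 'force': array([-0.13549176,  0.78360967,  0.43004906]), 'torque': array([-0.02467971,  0.00096577, -0.00750876]), 'gripper_force': 0.0, 'finger_gap': 1.0001355381575652}
scene [[485.19827169   0.         246.55721837]
 [  0.         485.19827169 183.2122679 ]
 [  0.           0.           1.        ]] [[-0.14799464  0.98884843  0.01662431]
 [ 0.79964424  0.129535   -0.58633588]
 [-0.58195075 -0.07348104 -0.80989744]] [ 0.03435802 -0.38941095  1.83675688]
top [[416.14495315   0.         259.05542297]
 [  0.         416.14495315 192.90080051]
 [  0.           0.           1.        ]] [[-0.02536289 -0.9994526  -0.02124184]
 [-0.99543084  0.02720611 -0.09152745]
 [ 0.09205525  0.01882338 -0.99557597]] [0.0655427  0.53022025 1.35852762]
```

View pics/scene0.png

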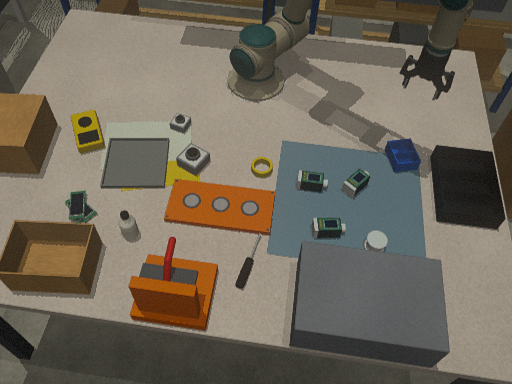

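View pics/top0.png

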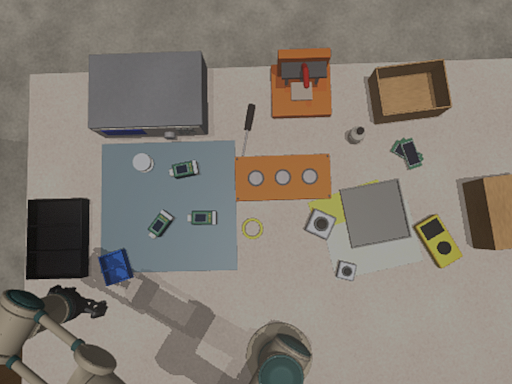

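Candidates in the top view:
- **Modules:** (184,170), (160,223) and (203,217) on the blue mat. Look-alikes are the boards at (407,152) and the yellow meter at (438,240).
- **Start box:** large one at (320,222); small decoy at (346,270).
- **Tray:** grey, at (375,213). The wooden, black and blue boxes are not it.
- **Deck:** the plate with pads at (256,178), (283,177) and (309,176). The orange press at (301,85) is not it.

One close crop to check.

Run:
```python
from h import *
s=dict(np.load("scene0.npz"));t=dict(np.load("top0.npz"))
a=cv2.resize(t["frame"][150:245,135:225],None,fx=4.2,fy=4.2,interpolation=cv2.INTER_CUBIC)
b=cv2.resize(s["frame"][155:250,290:380],None,fx=4.2,fy=4.2,interpolation=cv2.INTER_CUBIC)
cv2.imwrite("pics/c1.png",np.hstack([a,b]))
W=world(t)
for n,(u,v) in dict(padA=(256,178),padB=(283,177),padC=(309,176),btn=(320,222),small=(346,270),tray=(375,213),m1=(184,170),m2=(160,223),m3=(203,217),tape=(243,228),reel=(142,162),bottle=(355,133),boards=(407,152),mat=(120,200)).items():
    print(n,np.round(W[v,u],3))
hsv=cv2.cvtColor(t["frame"],cv2.COLOR_BGR2HSV)
def comps(m,name,amin):
    n,l,st,c=cv2.connectedComponentsWithStats(m.astype(np.uint8))
    for i in range(1,n):
        if st[i,4]>=amin:
            P=W[l==i]; print(name,np.round(c[i],1),st[i,4],np.round(np.median(P,0),3),cv2.minAreaRect(P[:,:2].astype(np.float32)))
box=(W[...,0]>.15)&(W[...,1]>-.6)&(W[...,1]<.45)
o=cv2.inRange(hsv,(5,150,80),(20,255,255))>0
comps(o&(W[...,2]<.035),"orange",300)
comps(box&(W[...,2]>.02)&(W[...,2]<.09)&~o,"tall",60)
```

```text
padA [0.583 0.061 0.016]
padB [ 0.584 -0.03   0.016]
padC [ 0.585 -0.117  0.016]
btn [ 0.429 -0.142  0.064]
small [ 0.274 -0.221  0.045]
tray [ 0.456 -0.333  0.006]
m1 [0.613 0.298 0.04 ]
m2 [0.44  0.378 0.045]
m3 [0.456 0.237 0.04 ]
tape [0.417 0.108 0.024]
reel [0.645 0.44  0.036]
bottle [ 0.71  -0.262  0.087]
boards [ 0.656 -0.445  0.022]
mat [0.522 0.524 0.005]
orange [299.8  99. ] 1066 [ 0.837 -0.09   0.033] ((0.8779004216194153, -0.09755667299032211), (0.1772611439228058, 0.19598476588726044), 0.22196021676063538)
orange [282.4 177.5] 3355 [ 0.581 -0.028  0.019] ((0.5833000540733337, -0.027248233556747437), (0.1466834992170334, 0.31615138053894043), 0.1853085309267044)
tall [184.4 119.1] 585 [0.738 0.27  0.063] ((0.8004336357116699, 0.27653640508651733), (0.16264821588993073, 0.3319215476512909), 46.245094299316406)
tall [422.9  77.1] 813 [ 0.92  -0.539  0.058] ((0.9063671231269836, -0.4824308753013611), (0.24846556782722473, 0.11776052415370941), 60.915618896484375)
tall [393.8 106.1] 622 [ 0.779 -0.356  0.056] ((0.7947099208831787, -0.4165884256362915), (0.2693881392478943, 0
[... 1471 characters left out ...]
154968, -0.14797240495681763), (0.08019360899925232, 0.08034615963697433), 64.34988403320312)
tall [202.7 217. ] 356 [0.456 0.237 0.044] ((0.4561684727668762, 0.24220943450927734), (0.0949975848197937, 0.03966079279780388), 88.5504150390625)
tall [438.6 240.5] 1336 [ 0.361 -0.526  0.035] ((0.36046677827835083, -0.5289526581764221), (0.16170275211334229, 0.08644074201583862), 28.844701766967773)
tall [252.4 227.4] 130 [0.42  0.075 0.024] ((0.4161835312843323, 0.07790535688400269), (0.06635409593582153, 0.06588104367256165), 88.3827896118164)
tall [346.5 270.2] 305 [ 0.273 -0.225  0.029] ((0.2711035907268524, -0.22722584009170532), (0.05627225339412689, 0.05570083484053612), 74.53568267822266)
```

View pics/c1.png

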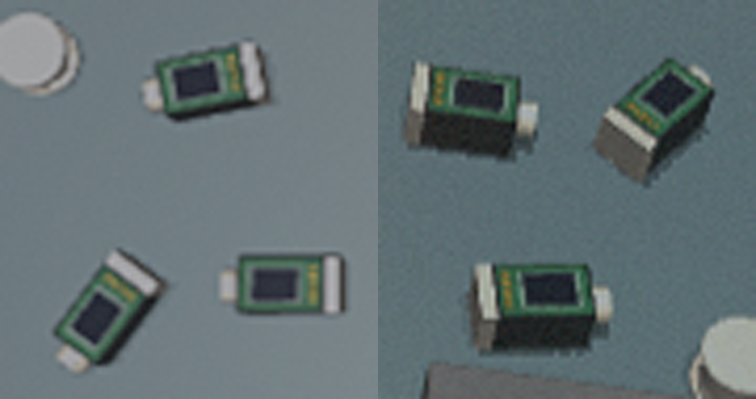

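The picks are clear. All three modules lie display up on the mat, with bright foot plates on the right in the top view (C's foot at about (216,217)) and lamps on the left. I'll grip each tilted 45° from the lamp side and set it down tilted 45° the other way. First, a move planner.

```bash
cat >> h.py <<'E'
from scipy.spatial.transform import Rotation as Rn
def rot(psi,t):
    p,t=np.radians([psi,t]);u=np.array([np.cos(p),np.sin(p),0]);k=np.array([0,0,1.])
    z=-k*np.cos(t)+u*np.sin(t);y=np.cross(k,u)
    return np.stack([np.cross(y,z),y,z],1)
def plan(*targets):
    """targets: (grasp xyz, psi deg, tilt deg); prints shares from current pose"""
    s=bot.observe();R0=np.array(s["tool_rot"]);p0=np.array(s["position"])
    print("t",round(s["clock"],2),"q",np.round(s["q"],2),"tcp",np.round(p0,4),"F",np.round(s["force"],1),"gap",round(s["finger_gap"],3),"gf",round(s["gripper_force"],1))
    for g,psi,t in targets:
        R=rot(psi,t);p=np.array(g)+.011*R[:,2]
        print(np.round(R0.T@(p-p0)/.2,4).tolist(),np.round(Rn.from_matrix(R0.T@R).as_rotvec()/(np.pi/2),4).tolist())
def tall(zlo=.02,zhi=.2,reg=None,amin=60,name="top"):
    f=bot.grab_frame(name);W=world(f);x,y,z=np.moveaxis(W,-1,0)
    m=(z>zlo)&(z<zhi)&(x>reg[0])&(x<reg[1])&(y>reg[2])&(y<reg[3])
    n,l,st,c=cv2.connectedComponentsWithStats(m.astype(np.uint8))
    for i in range(1,n):
        if st[i,4]>=amin:
            P=W[l==i];r=cv2.minAreaRect(P[:,:2].astype(np.float32))
            print(np.round(c[i],0),st[i,4],np.round(np.median(P,0),3),"rect",np.round(r[0],4),np.round(r[1],4),round(r[2],1))
    return f,W
E
python3 - <<'E'
from h import *
c=np.array([.4562,.2422]);a=np.radians(88.55);d=np.array([np.cos(a),np.sin(a)]);g=c-.0075*d
print(g)
plan(([*g,.15],-91.45,45),([*g,.03],-91.45,45))
E
```

```text
[0.45601022 0.2347024 ]
t 0.1 q [ 1.02  0.28  1.51  0.    1.36 -0.12] tcp [0.2372 0.5233 0.2385] F [-0.4 -0.1 -0.9] gap 1.0 gf 0.0
[-1.6073, -0.8972, 0.4827] [0.2909, -0.44, 0.7049]
[-1.6075, -0.8963, 1.0827] [0.2909, -0.44, 0.7049]
```

Emit:
{"op": "carry_out", "data": {"commands": [[[-0.9,-0.5,0.2],[0.15,-0.22,0.35]],[[-0.9,-0.5,0.2],[0.15,-0.22,0.35]],[[-0.9,-0.5,0.2],[0.15,-0.22,0.35]],[[-0.9,-0.5,0.2],[0.15,-0.22,0.35]],[[-0.9,-0.5,0.2],[0.29,-0.44,0.705]],[[-0.9,-0.5,0.2],[0.29,-0.44,0.705]],[[-0.9,-0.5,0.2],[0.29,-0.44,0.705]],[[-0.9,-0.5,0.2],[0.29,-0.44,0.705]],[[-0.9,-0.5,0.2],[0.29,-0.44,0.705]],[[-0.9,-0.5,0.2],[0.29,-0.44,0.705]],[[-0.9,-0.5,0.2],[0.29,-0.44,0.705]],[[-0.9,-0.5,0.2],[0.29,-0.44,0.705]],[[-0.9,-0.5,0.2],[0.29,-0.44,0.705]],[[-0.9,-0.5,0.2],[0.29,-0.44,0.705]]], "jaw": 1, "newtons": 40}}

```text
clock: 1.27
position: [0.36, 0.358, 0.1992]
tool_rot: [[0.017, 1.0, -0.016], [0.709, -0.023, -0.705], [-0.705, 0.0, -0.709]]
force: [1.0, -0.0, -0.8]
finger_gap: 1.001
gripper_force: 0.0
```

Run:
```python
from h import *
g=[.456,.2347]
plan(([*g,.13],-91.45,45),([*g,.03],-91.45,45))
f,W=tall(reg=(.38,.70,.15,.5),zhi=.06)
```

```text
t 1.27 q [ 0.93  0.57  1.39 -0.44  1.84  0.98] tcp [0.36   0.358  0.1992] F [ 1.  -0.  -0.8] gap 1.001 gf 0.0
[-0.1852, 0.4941, 0.7273] [0.0011, -0.0018, 0.0008]
[0.1674, 0.4939, 1.0818] [0.0011, -0.0018, 0.0008]
[142. 161.] 249 [0.647 0.439 0.041] rect [0.6458 0.4404] [0.0575 0.0585] 87.0
[184. 169.] 384 [0.617 0.297 0.043] rect [0.6185 0.3018] [0.0451 0.0951] 9.8
[160. 223.] 388 [0.44  0.377 0.043] rect [0.4362 0.3829] [0.0459 0.0951] 51.7
[203. 217.] 354 [0.456 0.236 0.043] rect [0.456  0.2416] [0.0947 0.0401] 89.0
```

Emit:
{"op": "carry_out", "data": {"commands": [[[-0.185,0.494,0.727],[0.001,-0.002,0.001]],[[-0.185,0.494,0.727],[0.001,-0.002,0.001]],[[-0.185,0.494,0.727],[0.001,-0.002,0.001]],[[-0.185,0.494,0.727],[0.001,-0.002,0.001]],[[-0.185,0.494,0.727],[0.001,-0.002,0.001]],[[-0.01,0.494,0.904],[0.001,-0.002,0.001]],[[0.08,0.494,1.0],[0.001,-0.002,0.001]],[[0.08,0.494,1.0],[0.001,-0.002,0.001]],[[0.08,0.494,1.0],[0.001,-0.002,0.001]]]}}

```text
clock: 2.07
position: [0.4552, 0.2254, 0.047]
tool_rot: [[0.019, 1.0, -0.019], [0.705, -0.027, -0.709], [-0.709, -0.0, -0.705]]
force: [0.9, 0.3, 1.4]
finger_gap: 1.002
gripper_force: 0.0
```

Run:
```python
from h import *
plan(([.456,.2345,.03],-91.2,45))
```

```text
t 2.07 q [ 0.7   0.67  1.64 -0.57  1.44  0.98] tcp [0.4552 0.2254 0.047 ] F [0.9 0.3 1.4] gap 1.002 gf 0.0
[0.0926, 0.0031, 0.0828] [-0.0027, 0.0019, -0.0025]
```

Emit:
{"op": "carry_out", "data": {"commands": [[[0.05,0.003,0.045],[0,0,0]],[[0.092,0.003,0.083],[0,0,0]],[[0.092,0.003,0.083],[0,0,0]],[[0.092,0.003,0.083],[0,0,0]]]}}

```text
clock: 2.4
position: [0.4566, 0.2276, 0.022]
tool_rot: [[0.02, 1.0, -0.017], [0.706, -0.026, -0.708], [-0.708, 0.002, -0.706]]
force: [-0.5, -0.1, 0.1]
finger_gap: 1.0
gripper_force: 0.0
```

Emit:
{"op": "carry_out", "data": {"commands": [[[0,0,0],[0,0,0]],[[0,0,0],[0,0,0]],[[0,0,0],[0,0,0]],[[0,0,0],[0,0,0]],[[0,0,0],[0,0,0]],[[0,0,0],[0,0,0]],[[0,0,0],[0,0,0]],[[0,0,0],[0,0,0]]], "jaw": 0, "newtons": 40}}

```text
clock: 3.07
position: [0.4567, 0.2274, 0.0223]
tool_rot: [[0.021, 1.0, -0.018], [0.706, -0.027, -0.708], [-0.708, 0.002, -0.706]]
force: [-1.5, 2.5, 5.6]
finger_gap: 0.508
gripper_force: 42.2
```

Run:
```python
from h import *
plan(([.456,.2345,.17],-91.2,45),([.5835,-.1175,.17],180,-45))
f=bot.grab_frame("wrist");cv2.imwrite("pics/w1.png",f["frame"])
```

```text
t 3.07 q [ 0.7   0.71  1.65 -0.57  1.4   1.01] tcp [0.4567 0.2274 0.0223] F [-1.5  2.5  5.6] gap 0.508 gf 42.2
[-0.4979, -0.0026, -0.4918] [-0.0018, 0.0007, -0.0038]
[-1.6989, 0.7213, 0.7142] [0.0018, 0.7774, 1.0705]
```

View pics/w1.png

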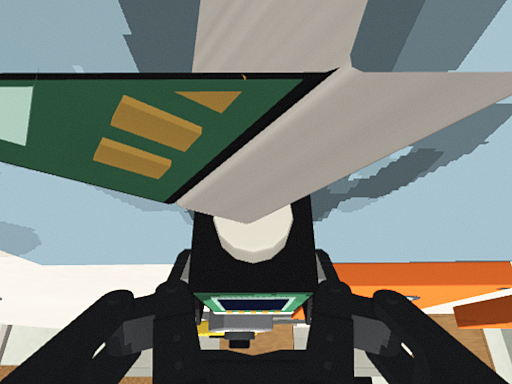

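The grip on C holds: the jaw gap is about 43 mm, with C's lamp at (255,225) and its display at (250,303). Module B's board and foot fill the top of the view, very close to the camera. I'll lift straight up and check B.

Emit:
{"op": "carry_out", "data": {"commands": [[[-0.25,0,-0.25],[0,0,0]],[[-0.53,0,-0.53],[0,0,0]],[[-0.53,0,-0.53],[0,0,0]],[[-0.53,0,-0.53],[0,0,0]],[[-0.53,0,-0.53],[0,0,0]],[[-0.53,0,-0.53],[0,0,0]],[[-0.53,0,-0.53],[0,0,0]]]}}

```text
clock: 3.7
position: [0.4558, 0.2273, 0.1699]
tool_rot: [[0.019, 1.0, -0.019], [0.706, -0.027, -0.707], [-0.708, -0.0, -0.707]]
force: [0.8, -0.2, -2.5]
finger_gap: 0.509
gripper_force: 41.9
```

Run:
```python
from h import *
s=bot.observe()
plan(([.5835,-.1175,.18],180,-45),([.52,.06,.2],-135,0))
f,W=tall(reg=(.38,.70,.15,.5),zhi=.06)
f=bot.grab_frame("wrist");print(np.round(f["T_tool_cam"],3));W=world(f,s)
```

```text
t 3.7 q [ 0.7   0.54  1.54 -0.56  1.64  0.85] tcp [0.4558 0.2273 0.1699] F [ 0.8 -0.2 -2.5] gap 0.509 gf 41.9
[-1.2133, 0.7241, 1.1981] [0.0002, 0.7782, 1.0708]
[-0.6524, 0.3437, 0.5181] [0.1894, 0.4757, 0.4572]
[142. 161.] 249 [0.647 0.439 0.041] rect [0.6476 0.44  ] [0.0568 0.0581] 68.8
[184. 169.] 384 [0.617 0.296 0.043] rect [0.6189 0.302 ] [0.0457 0.0954] 10.6
[156. 232.] 124 [0.413 0.393 0.041] rect [0.4093 0.3921] [0.0535 0.0296] 88.6
[[-0.    -0.949 -0.316  0.081]
 [ 1.    -0.     0.001  0.002]
 [-0.001 -0.316  0.949 -0.134]
 [ 0.     0.     0.     1.   ]]
```

Emit:
{"op": "carry_out", "data": {"commands": [[[-0.2,0.1,0.15],[0.06,0.15,0.15]],[[-0.4,0.2,0.3],[0.12,0.3,0.3]],[[-0.65,0.345,0.52],[0.19,0.476,0.457]],[[-0.65,0.345,0.52],[0.19,0.476,0.457]],[[-0.65,0.345,0.52],[0.19,0.476,0.457]],[[-0.65,0.345,0.52],[0.19,0.476,0.457]],[[-0.65,0.345,0.52],[0.19,0.476,0.457]],[[-0.65,0.345,0.52],[0.19,0.476,0.457]],[[-0.65,0.345,0.52],[0.19,0.476,0.457]],[[-0.65,0.345,0.52],[0.19,0.476,0.457]],[[-0.65,0.345,0.52],[0.19,0.476,0.457]]]}}

```text
clock: 4.72
position: [0.5195, 0.0591, 0.1889]
tool_rot: [[0.708, 0.706, -0.003], [0.706, -0.708, -0.001], [-0.003, -0.001, -1.0]]
force: [-0.5, 0.3, -2.1]
finger_gap: 0.507
gripper_force: 41.8
```

Run:
```python
from h import *
plan(([.5835,-.1175,.13],180,-45))
f,W=tall(reg=(.38,.70,.2,.5),zhi=.06)
```

```text
t 4.72 q [-0.02  0.23  1.69 -0.    1.22  0.77] tcp [0.5195 0.0591 0.1889] F [-0.5  0.3 -2.1] gap 0.507 gf 41.8
[-0.3689, 0.8786, 0.3331] [-0.196, 0.4755, 0.473]
[142. 161.] 249 [0.648 0.439 0.041] rect [0.6471 0.4397] [0.0587 0.0574] 20.8
[184. 169.] 379 [0.617 0.297 0.043] rect [0.6186 0.3023] [0.0452 0.0961] 11.1
[160. 223.] 401 [0.439 0.377 0.043] rect [0.4365 0.3822] [0.0461 0.0939] 51.7
```

Emit:
{"op": "carry_out", "data": {"commands": [[[-0.12,0.3,0.1],[-0.06,0.15,0.15]],[[-0.25,0.6,0.1],[-0.12,0.3,0.3]],[[-0.4,0.87,0.25],[-0.196,0.4755,0.473]],[[-0.4,0.87,0.25],[-0.196,0.4755,0.473]],[[-0.4,0.87,0.25],[-0.196,0.4755,0.473]],[[-0.4,0.87,0.25],[-0.196,0.4755,0.473]],[[-0.4,0.87,0.25],[-0.196,0.4755,0.473]],[[-0.4,0.87,0.25],[-0.196,0.4755,0.473]],[[-0.4,0.87,0.25],[-0.196,0.4755,0.473]],[[-0.4,0.87,0.25],[-0.196,0.4755,0.473]],[[-0.4,0.87,0.25],[-0.196,0.4755,0.473]]]}}

```text
clock: 5.68
position: [0.5887, -0.1161, 0.1397]
tool_rot: [[0.71, 0.018, 0.704], [0.012, -1.0, 0.013], [0.704, -0.0, -0.71]]
force: [0.4, 0.5, -2.0]
finger_gap: 0.505
gripper_force: 42.2
```

Run:
```python
from h import *
plan(([.5755,-.1175,.075],180,-45),([.5755,-.1175,.062],180,-45))
```

```text
t 5.68 q [-0.54  0.2   2.24  1.57  0.38 -0.41] tcp [ 0.5887 -0.1161  0.1397] F [ 0.4  0.5 -2. ] gap 0.505 gf 42.2
[-0.2747, 0.0067, 0.238] [-0.0082, 0.0025, 0.0079]
[-0.3205, 0.0067, 0.2841] [-0.0082, 0.0025, 0.0079]
```

Emit:
{"op": "carry_out", "data": {"commands": [[[-0.14,0.003,0.12],[-0.008,0.002,0.008]],[[-0.275,0.007,0.238],[-0.008,0.002,0.008]],[[-0.275,0.007,0.238],[-0.008,0.002,0.008]],[[-0.275,0.007,0.238],[-0.008,0.002,0.008]],[[-0.275,0.007,0.238],[-0.008,0.002,0.008]]]}}

```text
clock: 6.1
position: [0.5814, -0.1171, 0.0638]
tool_rot: [[0.713, 0.0, 0.701], [-0.002, -1.0, 0.002], [0.701, -0.003, -0.713]]
force: [-0.9, 0.1, -2.6]
finger_gap: 0.509
gripper_force: 42.2
```

Run:
```python
from h import *
plan(([.5755,-.1175,.062],180,-45))
```

```text
t 6.1 q [-0.54  0.36  2.35  2.17  0.45 -1.05] tcp [ 0.5814 -0.1171  0.0638] F [-0.9  0.1 -2.6] gap 0.509 gf 42.2
[-0.0269, 0.0022, 0.0405] [-0.0013, 0.0058, -0.0011]
```

Emit:
{"op": "carry_out", "data": {"commands": [[[-0.015,0.002,0.02],[0,0.006,0]],[[-0.027,0.002,0.04],[0,0.006,0]],[[-0.027,0.002,0.04],[0,0.006,0]],[[-0.027,0.002,0.04],[0,0.006,0]]]}}

```text
clock: 6.43
position: [0.5857, -0.1187, 0.059]
tool_rot: [[0.701, 0.0, 0.714], [0.001, -1.0, 0.0], [0.714, 0.0, -0.701]]
force: [-0.3, 0.3, -2.1]
finger_gap: 0.508
gripper_force: 42.2
```

Run:
```python
from h import *
plan(([.5755,-.1175,.061],180,-45))
```

```text
t 6.43 q [-0.54  0.39  2.36  2.24  0.49 -1.13] tcp [ 0.5857 -0.1187  0.059 ] F [-0.3  0.3 -2.1] gap 0.508 gf 42.2
[-0.0291, -0.0062, 0.0115] [-0.0001, -0.0059, 0.0003]
```

Emit:
{"op": "carry_out", "data": {"commands": [[[-0.021,0,0.01],[0,-0.003,0]],[[-0.021,0,0.01],[0,-0.003,0]],[[-0.021,0,0.01],[0,-0.003,0]],[[-0.021,0,0.01],[0,-0.003,0]]]}}

```text
clock: 6.77
position: [0.5836, -0.1196, 0.0548]
tool_rot: [[0.704, -0.002, 0.711], [-0.001, -1.0, -0.002], [0.711, 0.0, -0.704]]
force: [-0.3, 0.4, -1.9]
finger_gap: 0.508
gripper_force: 42.2
```

Run:
```python
from h import *
for i in range(3):
    plan(([.5755,-.1175,.061],180,-45)); f=bot.grab_frame("scene")
cv2.imwrite("pics/s2.png",cv2.resize(f["frame"][160:260,150:300],None,fx=5,fy=5))
```

```text
t 6.77 q [-0.54  0.39  2.36  2.25  0.49 -1.15] tcp [ 0.5836 -0.1196  0.0548] F [-0.3  0.4 -1.9] gap 0.508 gf 42.2
[-0.0067, -0.0105, 0.0046] [0.0011, -0.0032, -0.0006]
t 6.82 q [-0.54  0.39  2.36  2.25  0.49 -1.15] tcp [ 0.5836 -0.1197  0.0548] F [-0.3  0.1 -2.1] gap 0.511 gf 42.2
[-0.0068, -0.0108, 0.0046] [0.0011, -0.0032, -0.0007]
t 6.87 q [-0.55  0.39  2.36  2.25  0.49 -1.15] tcp [ 0.5835 -0.1197  0.0548] F [-0.2  1.  -3.3] gap 0.513 gf 42.2
[-0.0066, -0.011, 0.0046] [0.0012, -0.0032, -0.0007]
```

View pics/s2.png

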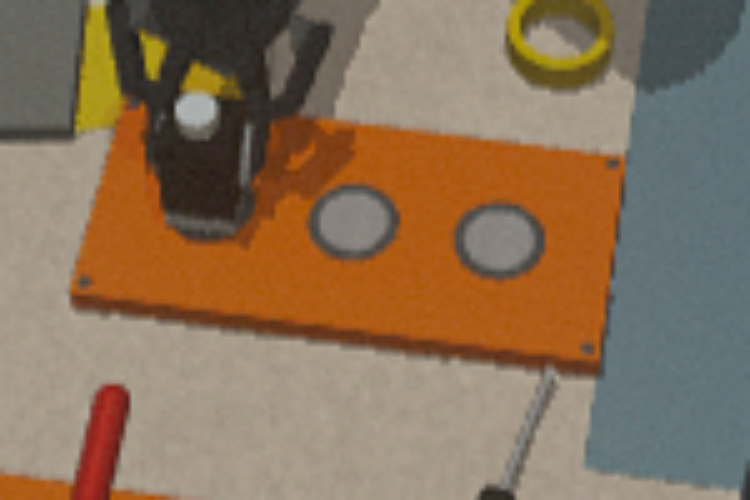

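Module C is upright at (205,160) in the crop, just above its pad. The other two pads are free at (354,222) and (500,240). I'll lower it the last bit and release.

Emit:
{"op": "carry_out", "data": {"commands": [[[-0.01,-0.01,0.009],[0,0,0]],[[-0.01,-0.01,0.009],[0,0,0]],[[-0.01,-0.01,0.009],[0,0,0]],[[-0.015,-0.01,0.014],[0,0,0]],[[-0.015,-0.01,0.014],[0,0,0]]]}}

```text
clock: 7.33
position: [0.5852, -0.1182, 0.0533]
tool_rot: [[0.698, -0.003, 0.716], [-0.002, -1.0, -0.003], [0.716, 0.001, -0.698]]
force: [-5.3, -1.8, 13.6]
finger_gap: 0.509
gripper_force: 44.0
```

Run:
```python
from h import *
plan(([.5755,-.1175,.061],180,-45))
```

```text
t 7.33 q [-0.54  0.4   2.37  2.29  0.51 -1.18] tcp [ 0.5852 -0.1182  0.0533] F [-5.3 -1.8 13.6] gap 0.509 gf 44.0
[-0.0071, -0.0035, -0.0068] [0.0017, -0.0077, -0.0011]
```

Emit:
{"op": "carry_out", "data": {"commands": [[[0.003,0,-0.003],[0,0,0]],[[0.003,0,-0.003],[0,0,0]],[[0.003,0,-0.003],[0,0,0]],[[0.003,0,-0.003],[0,0,0]],[[0.003,0,-0.003],[0,0,0]]], "jaw": 0.8}}

```text
clock: 7.75
position: [0.5832, -0.1174, 0.0509]
tool_rot: [[0.704, -0.002, 0.71], [-0.001, -1.0, -0.001], [0.71, -0.0, -0.704]]
force: [-0.1, -0.7, -1.4]
finger_gap: 0.8
gripper_force: 0.0
```

Emit:
{"op": "carry_out", "data": {"commands": [[[0,0,-0.1],[0,0,0]],[[0,0,-0.3],[0,0,0]],[[0,0,-0.5],[0,0,0]],[[0,0,-0.7],[0,0,0]],[[0,0,-0.7],[0,0,0]],[[0,0,-0.7],[0,0,0]],[[0,0,-0.7],[0,0,0]]]}}

```text
clock: 8.33
position: [0.4839, -0.1178, 0.1508]
tool_rot: [[0.702, -0.003, 0.712], [-0.0, -1.0, -0.004], [0.712, 0.002, -0.702]]
force: [0.0, 0.6, 0.2]
finger_gap: 0.798
gripper_force: 0.0
```

Run:
```python
from h import *
a=np.radians(101);d=np.array([np.cos(a),np.sin(a)]);c=np.array([.6187,.302]);g=c-.0075*d
print(g)
plan(([.55,.1,.25],-120,0),([*g,.15],-79,45),([*g,.03],-79,45))
f,W=tall(reg=(.5,.66,-.2,.5),zlo=.03,zhi=.13)
```

```text
[0.62013107 0.2946378 ]
t 8.33 q [-0.74  0.05  2.41  1.5   0.5  -0.49] tcp [ 0.4839 -0.1178  0.1508] F [0.  0.6 0.2] gap 0.798 gf 0.0
[0.5455, -1.089, -0.0781] [0.2655, -0.4554, -0.6313]
[0.4521, -2.0262, 0.5132] [0.0053, -0.7088, -1.2171]
[0.0249, -2.0275, 0.9345] [0.0053, -0.7088, -1.2171]
[141. 163.] 186 [0.641 0.441 0.041] rect [0.6378 0.4405] [0.0585 0.0408] 89.9
[184. 168.] 355 [0.618 0.297 0.043] rect [0.6185 0.302 ] [0.0447 0.0946] 9.8
[311. 173.] 244 [ 0.582 -0.114  0.099] rect [ 0.5844 -0.1174] [0.0446 0.044 ] 0.1
```

Module C is on pad1 at (0.584, -0.117), within 1 mm. For A I'll pick at 30° so the wrist camera stays well above the reel.

Emit:
{"op": "carry_out", "data": {"commands": [[[0.3,-0.2,-0.1],[0.1,-0.15,-0.2]],[[0.5,-0.4,-0.1],[0.18,-0.3,-0.4]],[[0.54,-0.7,-0.08],[0.265,-0.455,-0.63]],[[0.54,-0.98,-0.08],[0.265,-0.455,-0.63]],[[0.54,-0.98,-0.08],[0.265,-0.455,-0.63]],[[0.54,-0.98,-0.08],[0.265,-0.455,-0.63]],[[0.54,-0.98,-0.08],[0.265,-0.455,-0.63]],[[0.54,-0.98,-0.08],[0.265,-0.455,-0.63]],[[0.54,-0.98,-0.08],[0.265,-0.455,-0.63]],[[0.54,-0.98,-0.08],[0.265,-0.455,-0.63]],[[0.54,-0.98,-0.08],[0.265,-0.455,-0.63]],[[0.54,-0.98,-0.08],[0.265,-0.455,-0.63]],[[0.54,-0.98,-0.08],[0.265,-0.455,-0.63]]], "jaw": 1}}

```text
clock: 9.47
position: [0.5508, 0.0812, 0.2352]
tool_rot: [[0.494, 0.869, -0.008], [0.869, -0.494, 0.004], [-0.0, -0.009, -1.0]]
force: [0.3, 0.7, -0.4]
finger_gap: 1.002
gripper_force: 0.0
```

Run:
```python
from h import *
g=[.62,.2946]
plan(([*g,.12],-79.5,30),([*g,.03],-79.5,30))
```

```text
t 9.47 q [0.02 0.25 1.55 0.   1.35 0.53] tcp [0.5508 0.0812 0.2352] F [ 0.3  0.7 -0.4] gap 1.002 gf 0.0
[1.078, -0.2033, 0.6251] [-0.1222, -0.3213, -0.4341]
[1.0782, -0.1992, 1.0751] [-0.1222, -0.3213, -0.4341]
```

Emit:
{"op": "carry_out", "data": {"commands": [[[0.4,-0.1,0.2],[-0.06,-0.16,-0.2]],[[0.8,-0.15,0.4],[-0.122,-0.32,-0.434]],[[0.98,-0.2,0.5],[-0.122,-0.32,-0.434]],[[0.98,-0.2,0.5],[-0.122,-0.32,-0.434]],[[0.98,-0.2,0.5],[-0.122,-0.32,-0.434]],[[0.98,-0.2,0.5],[-0.122,-0.32,-0.434]],[[0.98,-0.2,0.5],[-0.122,-0.32,-0.434]],[[0.98,-0.2,0.5],[-0.122,-0.32,-0.434]],[[0.98,-0.2,0.5],[-0.122,-0.32,-0.434]],[[0.98,-0.2,0.5],[-0.122,-0.32,-0.434]],[[0.98,-0.2,0.5],[-0.122,-0.32,-0.434]]]}}

```text
clock: 10.38
position: [0.6129, 0.2675, 0.1385]
tool_rot: [[-0.145, 0.985, 0.092], [0.854, 0.172, -0.491], [-0.499, 0.007, -0.866]]
force: [0.1, -1.1, 0.5]
finger_gap: 1.0
gripper_force: 0.0
```

Run:
```python
from h import *
g=[.62,.2946]
plan(([*g,.08],-79.5,30),([*g,.03],-79.5,30))
```

```text
t 10.38 q [ 0.56  0.6   1.34 -0.49  1.42  0.51] tcp [0.6129 0.2675 0.1385] F [ 0.1 -1.1  0.5] gap 1.0 gf 0.0
[0.2566, 0.0561, 0.2452] [0.0006, -0.0004, -0.0081]
[0.3814, 0.0543, 0.4618] [0.0006, -0.0004, -0.0081]
```

Emit:
{"op": "carry_out", "data": {"commands": [[[0.13,0.04,0.12],[0,0,-0.008]],[[0.257,0.056,0.245],[0,0,-0.008]],[[0.257,0.056,0.245],[0,0,-0.008]],[[0.32,0.055,0.35],[0,0,-0.008]],[[0.38,0.054,0.46],[0,0,-0.008]],[[0.38,0.054,0.46],[0,0,-0.008]],[[0.38,0.054,0.46],[0,0,-0.008]],[[0.38,0.054,0.46],[0,0,-0.008]]]}}

```text
clock: 11.05
position: [0.6217, 0.2892, 0.0231]
tool_rot: [[-0.158, 0.983, 0.095], [0.851, 0.184, -0.491], [-0.5, 0.003, -0.866]]
force: [0.4, 0.7, 0.6]
finger_gap: 0.998
gripper_force: 0.0
```

Run:
```python
from h import *
plan(([.62,.2946,.03],-79.5,30))
```

```text
t 11.05 q [ 0.58  0.73  1.4  -0.51  1.27  0.61] tcp [0.6217 0.2892 0.0231] F [0.4 0.7 0.6] gap 0.998 gf 0.0
[0.0071, -0.0032, 0.0111] [0.0022, 0.0003, -0.0001]
```

Emit:
{"op": "carry_out", "data": {"commands": [[[0.004,0,0.007],[0,0,0]],[[0.004,0,0.007],[0,0,0]],[[0.004,0,0.007],[0,0,0]],[[0.004,0,0.007],[0,0,0]],[[0.004,0,0.007],[0,0,0]],[[0.004,0,0.007],[0,0,0]],[[0.004,0,0.007],[0,0,0]],[[0.004,0,0.007],[0,0,0]],[[0.004,0,0.007],[0,0,0]]], "jaw": 0}}

```text
clock: 11.8
position: [0.6208, 0.2902, 0.0201]
tool_rot: [[-0.16, 0.983, 0.094], [0.851, 0.185, -0.492], [-0.501, 0.002, -0.865]]
force: [0.2, 0.8, 5.7]
finger_gap: 0.505
gripper_force: 42.1
```

Emit:
{"op": "carry_out", "data": {"commands": [[[-0.2,0,-0.34],[0,0,0]],[[-0.3,0,-0.52],[0,0,0]],[[-0.4,0,-0.69],[0,0,0]],[[-0.4,0,-0.69],[0,0,0]],[[-0.4,0,-0.69],[0,0,0]],[[-0.4,0,-0.69],[0,0,0]]]}}

```text
clock: 12.3
position: [0.6212, 0.2905, 0.1807]
tool_rot: [[-0.158, 0.983, 0.097], [0.852, 0.185, -0.489], [-0.498, 0.005, -0.867]]
force: [0.1, -0.3, -2.1]
finger_gap: 0.511
gripper_force: 41.7
```

Run:
```python
from h import *
plan(([.5,.1,.22],-130,-20),([.5,.0,.22],-180,-60))
```

```text
t 12.3 q [ 0.58  0.6   1.24 -0.48  1.53  0.47] tcp [0.6212 0.2905 0.1807] F [ 0.1 -0.3 -2.1] gap 0.511 gf 41.7
[-0.778, -0.7565, 0.2759] [0.0532, 0.5155, 0.5777]
[-1.2341, -0.8167, 0.51] [-0.3117, 0.7066, 1.1692]
```

Emit:
{"op": "carry_out", "data": {"commands": [[[-0.2,-0.2,0.08],[0.015,0.15,0.17]],[[-0.4,-0.4,0.16],[0.03,0.3,0.33]],[[-0.6,-0.6,0.22],[0.053,0.515,0.578]],[[-0.778,-0.756,0.276],[0.053,0.515,0.578]],[[-0.778,-0.756,0.276],[0.053,0.515,0.578]],[[-0.778,-0.756,0.276],[0.053,0.515,0.578]],[[-0.778,-0.756,0.276],[0.053,0.515,0.578]],[[-0.778,-0.756,0.276],[0.053,0.515,0.578]],[[-0.778,-0.756,0.276],[0.053,0.515,0.578]],[[-0.778,-0.756,0.276],[0.053,0.515,0.578]],[[-0.778,-0.756,0.276],[0.053,0.515,0.578]],[[-0.778,-0.756,0.276],[0.053,0.515,0.578]]]}}

```text
clock: 13.3
position: [0.5002, 0.1014, 0.2064]
tool_rot: [[0.608, 0.765, 0.212], [0.721, -0.644, 0.257], [0.333, -0.004, -0.943]]
force: [-0.5, 0.2, -1.7]
finger_gap: 0.515
gripper_force: 41.5
```

Run:
```python
from h import *
plan(([.5759,-.0275,.15],-180,-60))
```

```text
t 13.3 q [-0.14  0.09  1.89  0.34  1.01  0.4 ] tcp [0.5002 0.1014 0.2064] F [-0.5  0.2 -1.7] gap 0.515 gf 41.5
[-0.3081, 0.7423, 0.2164] [-0.3634, 0.4223, 0.4337]
```

Emit:
{"op": "carry_out", "data": {"commands": [[[-0.1,0.2,0.05],[-0.11,0.12,0.13]],[[-0.2,0.4,0.1],[-0.2,0.24,0.25]],[[-0.308,0.742,0.216],[-0.363,0.422,0.434]],[[-0.308,0.742,0.216],[-0.363,0.422,0.434]],[[-0.308,0.742,0.216],[-0.363,0.422,0.434]],[[-0.308,0.742,0.216],[-0.363,0.422,0.434]],[[-0.308,0.742,0.216],[-0.363,0.422,0.434]],[[-0.308,0.742,0.216],[-0.363,0.422,0.434]],[[-0.308,0.742,0.216],[-0.363,0.422,0.434]],[[-0.308,0.742,0.216],[-0.363,0.422,0.434]],[[-0.308,0.742,0.216],[-0.363,0.422,0.434]],[[-0.308,0.742,0.216],[-0.363,0.422,0.434]]]}}

```text
clock: 14.3
position: [0.5902, -0.0194, 0.1474]
tool_rot: [[0.537, 0.101, 0.838], [0.06, -0.995, 0.081], [0.842, 0.007, -0.54]]
force: [1.0, 2.0, -2.0]
finger_gap: 0.511
gripper_force: 41.7
```

Run:
```python
from h import *
plan(([.5759,-.0275,.075],-180,-60),([.5759,-.0275,.064],-180,-60))
```

```text
t 14.3 q [-0.4   0.26  2.44  2.39  0.63 -1.22] tcp [ 0.5902 -0.0194  0.1474] F [ 1.  2. -2.] gap 0.511 gf 41.7
[-0.3429, 0.0353, 0.187] [-0.0528, 0.0297, 0.0372]
[-0.3892, 0.0349, 0.2167] [-0.0528, 0.0297, 0.0372]
```

Emit:
{"op": "carry_out", "data": {"commands": [[[-0.1,0.035,0.06],[-0.053,0.03,0.037]],[[-0.2,0.035,0.1],[-0.053,0.03,0.037]],[[-0.343,0.035,0.187],[-0.053,0.03,0.037]],[[-0.343,0.035,0.187],[-0.053,0.03,0.037]],[[-0.343,0.035,0.187],[-0.053,0.03,0.037]],[[-0.343,0.035,0.187],[-0.053,0.03,0.037]],[[-0.343,0.035,0.187],[-0.053,0.03,0.037]]]}}

```text
clock: 14.88
position: [0.586, -0.0275, 0.0726]
tool_rot: [[0.496, 0.002, 0.868], [0.002, -1.0, 0.001], [0.868, 0.001, -0.496]]
force: [0.2, -0.3, -0.5]
finger_gap: 0.51
gripper_force: 42.4
```

Run:
```python
from h import *
plan(([.5759,-.0275,.064],-180,-60),([.5759,-.0275,.061],-180,-60))
```

```text
t 14.88 q [-0.35  0.56  2.59  2.79  1.07 -1.58] tcp [ 0.586  -0.0275  0.0726] F [ 0.2 -0.3 -0.5] gap 0.51 gf 42.4
[-0.063, 0.0001, 0.0324] [-0.0007, -0.003, 0.0011]
[-0.076, 0.0001, 0.0398] [-0.0007, -0.003, 0.0011]
```

Emit:
{"op": "carry_out", "data": {"commands": [[[-0.035,0,0.016],[0,-0.002,0]],[[-0.066,0,0.034],[0,-0.002,0]],[[-0.066,0,0.034],[0,-0.002,0]],[[-0.066,0,0.034],[0,-0.002,0]],[[-0.072,0,0.037],[0,-0.002,0]],[[-0.072,0,0.037],[0,-0.002,0]]]}}

```text
clock: 15.38
position: [0.5848, -0.0282, 0.0563]
tool_rot: [[0.499, -0.0, 0.867], [0.001, -1.0, -0.001], [0.867, 0.001, -0.499]]
force: [-0.3, 0.1, -1.7]
finger_gap: 0.509
gripper_force: 42.4
```

Run:
```python
from h import *
plan(([.5759,-.0275,.061],-180,-60))
```

```text
t 15.38 q [-0.35  0.62  2.61  2.8   1.14 -1.61] tcp [ 0.5848 -0.0282  0.0563] F [-0.3  0.1 -1.7] gap 0.509 gf 42.4
[-0.0017, -0.0036, 0.0048] [0.0004, -0.0008, 0.0004]
```

Step down about 1 mm per row pair until contact.

Emit:
{"op": "carry_out", "data": {"commands": [[[-0.004,0,0.003],[0,0,0]],[[-0.008,0,0.005],[0,0,0]],[[-0.008,0,0.005],[0,0,0]],[[-0.011,0,0.007],[0,0,0]],[[-0.011,0,0.007],[0,0,0]]]}}

```text
clock: 15.8
position: [0.5848, -0.0282, 0.0531]
tool_rot: [[0.498, -0.001, 0.867], [-0.001, -1.0, -0.001], [0.867, -0.0, -0.498]]
force: [-3.7, -1.6, 7.0]
finger_gap: 0.51
gripper_force: 43.2
```

Emit:
{"op": "carry_out", "data": {"commands": [[[0.002,0,0],[0,0,0]],[[0.002,0,0],[0,0,0]],[[0.002,0,0],[0,0,0]],[[0.002,0,0],[0,0,0]],[[0.002,0,0],[0,0,0]]], "jaw": 0.75}}

```text
clock: 16.22
position: [0.5847, -0.0281, 0.0517]
tool_rot: [[0.502, -0.0, 0.865], [-0.001, -1.0, 0.0], [0.865, -0.0, -0.502]]
force: [-0.3, -0.8, -0.2]
finger_gap: 0.749
gripper_force: 0.0
```

Emit:
{"op": "carry_out", "data": {"commands": [[[0,0,-0.1],[0,0,0]],[[0,0,-0.25],[0,0,0]],[[0.0,0,-0.4],[0,0,0]],[[0.3,0,-0.5],[0,0,0]],[[0.5,0,-0.5],[0,0,0]],[[0.5,0,-0.5],[0,0,0]],[[0.5,0,-0.5],[0,0,0]],[[0.5,0,-0.5],[0,0,0]]]}}

```text
clock: 16.88
position: [0.5489, -0.0281, 0.1913]
tool_rot: [[0.497, 0.001, 0.867], [0.002, -1.0, -0.001], [0.867, 0.002, -0.497]]
force: [-0.0, -1.2, -0.1]
finger_gap: 0.748
gripper_force: 0.0
```

Run:
```python
from h import *
plan(([.42,.1,.25],-90,0))
f,W=tall(reg=(.3,.66,-.2,.5),zlo=.03,zhi=.13)
```

```text
t 16.88 q [-0.41  0.11  2.5   2.47  0.59 -1.2 ] tcp [ 0.5489 -0.0281  0.1913] F [-0.  -1.2 -0.1] gap 0.748 gf 0.0
[-0.1121, -0.6403, -0.6781] [0.5213, -0.5195, -0.8976]
[142. 163.] 186 [0.641 0.44  0.041] rect [0.6382 0.44  ] [0.0423 0.0601] 1.2
[283. 175.] 237 [ 0.58  -0.027  0.1  ] rect [ 0.5833 -0.0278] [0.0438 0.0454] 89.6
[311. 173.] 239 [ 0.581 -0.114  0.099] rect [ 0.5847 -0.1176] [0.0442 0.0443] 90.0
[160. 223.] 371 [0.44  0.378 0.043] rect [0.4364 0.3823] [0.0455 0.0937] 52.1
[321. 223.] 602 [ 0.426 -0.146  0.041] rect [ 0.4258 -0.1478] [0.08   0.0801] 64.0
```

Emit:
{"op": "carry_out", "data": {"commands": [[[0.1,-0.1,-0.25],[0.13,-0.13,-0.22]],[[0.1,-0.2,-0.5],[0.26,-0.26,-0.45]],[[-0.05,-0.4,-0.65],[0.4,-0.4,-0.68]],[[-0.11,-0.64,-0.678],[0.52,-0.52,-0.898]],[[-0.11,-0.64,-0.678],[0.52,-0.52,-0.898]],[[-0.11,-0.64,-0.678],[0.52,-0.52,-0.898]],[[-0.11,-0.64,-0.678],[0.52,-0.52,-0.898]],[[-0.11,-0.64,-0.678],[0.52,-0.52,-0.898]],[[-0.11,-0.64,-0.678],[0.52,-0.52,-0.898]],[[-0.11,-0.64,-0.678],[0.52,-0.52,-0.898]],[[-0.11,-0.64,-0.678],[0.52,-0.52,-0.898]],[[-0.11,-0.64,-0.678],[0.52,-0.52,-0.898]],[[-0.11,-0.64,-0.678],[0.52,-0.52,-0.898]],[[-0.11,-0.64,-0.678],[0.52,-0.52,-0.898]],[[-0.11,-0.64,-0.678],[0.52,-0.52,-0.898]],[[-0.11,-0.64,-0.678],[0.52,-0.52,-0.898]],[[-0.11,-0.64,-0.678],[0.52,-0.52,-0.898]],[[-0.11,-0.64,-0.678],[0.52,-0.52,-0.898]]], "jaw": 1}}

```text
clock: 18.43
position: [0.4188, 0.0996, 0.2348]
tool_rot: [[0.051, 0.999, 0.016], [0.998, -0.051, 0.033], [0.033, 0.014, -0.999]]
force: [0.3, -0.0, -0.7]
finger_gap: 1.0
gripper_force: 0.0
```

Run:
```python
from h import *
g=[.4423,.3777]
plan(([*g,.13],-38,30))
f,W=tall(reg=(.35,.5,.3,.45),zlo=.03,zhi=.06)
x,y,z=np.moveaxis(W,-1,0);m=(x>.24)&(x<.38)&(y>.44)&(y<.57);print("bin max z",np.percentile(z[m],[50,90,97,99.5]))
```

```text
t 18.43 q [0.04 0.05 1.81 0.03 1.27 0.09] tcp [0.4188 0.0996 0.2348] F [ 0.3 -0.  -0.7] gap 1.0 gf 0.0
[1.3591, 0.0607, 0.6181] [-0.1416, -0.3223, -0.6011]
[160. 223.] 367 [0.44  0.378 0.044] rect [0.4361 0.3823] [0.0449 0.0943] 52.0
bin max z [0.00261143 0.03900633 0.04510784 0.04905567]
```

Bin height is about 45 mm, so it clears. Moving on to B.

Emit:
{"op": "carry_out", "data": {"commands": [[[0.3,0.02,0.1],[-0.03,-0.1,-0.15]],[[0.5,0.04,0.2],[-0.07,-0.2,-0.35]],[[0.75,0.06,0.3],[-0.142,-0.322,-0.6]],[[0.98,0.06,0.3],[-0.142,-0.322,-0.6]],[[0.98,0.06,0.3],[-0.142,-0.322,-0.6]],[[0.98,0.06,0.3],[-0.142,-0.322,-0.6]],[[0.98,0.06,0.3],[-0.142,-0.322,-0.6]],[[0.98,0.06,0.3],[-0.142,-0.322,-0.6]],[[0.98,0.06,0.3],[-0.142,-0.322,-0.6]],[[0.98,0.06,0.3],[-0.142,-0.322,-0.6]],[[0.98,0.06,0.3],[-0.142,-0.322,-0.6]]]}}

```text
clock: 19.4
position: [0.4426, 0.2958, 0.1826]
tool_rot: [[-0.675, 0.622, 0.397], [0.539, 0.783, -0.31], [-0.504, 0.005, -0.864]]
force: [-0.7, 0.8, 0.9]
finger_gap: 1.001
gripper_force: 0.0
```

Run:
```python
from h import *
g=[.4423,.3777]
plan(([*g,.1],-38,30),([*g,.03],-38,30))
```

```text
t 19.4 q [ 0.8   0.26  1.81 -0.6   1.09  0.19] tcp [0.4426 0.2958 0.1826] F [-0.7  0.8  0.9] gap 1.001 gf 0.0
[0.4303, 0.3176, 0.2845] [0.0004, 0.0026, -0.0059]
[0.6065, 0.3158, 0.5869] [0.0004, 0.0026, -0.0059]
```

Emit:
{"op": "carry_out", "data": {"commands": [[[0.2,0.15,0.12],[0,0.003,-0.006]],[[0.43,0.318,0.284],[0,0.003,-0.006]],[[0.43,0.318,0.284],[0,0.003,-0.006]],[[0.43,0.318,0.284],[0,0.003,-0.006]],[[0.43,0.318,0.284],[0,0.003,-0.006]],[[0.52,0.316,0.44],[0,0.003,-0.006]],[[0.606,0.316,0.587],[0,0.003,-0.006]],[[0.606,0.316,0.587],[0,0.003,-0.006]],[[0.606,0.316,0.587],[0,0.003,-0.006]],[[0.606,0.316,0.587],[0,0.003,-0.006]]]}}

```text
clock: 20.23
position: [0.4504, 0.3757, 0.0257]
tool_rot: [[-0.679, 0.615, 0.4], [0.535, 0.789, -0.303], [-0.502, 0.008, -0.865]]
force: [0.4, -0.4, 0.7]
finger_gap: 1.001
gripper_force: 0.0
```

Run:
```python
from h import *
plan(([.4423,.3777,.03],-38,30))
```

```text
t 20.23 q [ 0.88  0.53  1.84 -0.71  0.88  0.47] tcp [0.4504 0.3757 0.0257] F [ 0.4 -0.4  0.7] gap 1.001 gf 0.0
[0.0222, -0.0171, 0.0171] [0.0047, 0.0018, -0.0021]
```

Emit:
{"op": "carry_out", "data": {"commands": [[[0.022,-0.017,0.017],[0.004,0.002,-0.002]],[[0.022,-0.017,0.017],[0.004,0.002,-0.002]],[[0.022,-0.017,0.017],[0.004,0.002,-0.002]],[[0.022,-0.017,0.017],[0.004,0.002,-0.002]]]}}

```text
clock: 20.57
position: [0.4457, 0.3749, 0.0193]
tool_rot: [[-0.684, 0.614, 0.394], [0.532, 0.789, -0.306], [-0.499, 0.0, -0.867]]
force: [0.7, -0.0, 0.8]
finger_gap: 0.995
gripper_force: 0.0
```

Emit:
{"op": "carry_out", "data": {"commands": [[[0,0,0],[0,0,0]],[[0,0,0],[0,0,0]],[[0,0,0],[0,0,0]],[[0,0,0],[0,0,0]],[[0,0,0],[0,0,0]],[[0,0,0],[0,0,0]],[[0,0,0],[0,0,0]],[[0,0,0],[0,0,0]]], "jaw": 0}}

```text
clock: 21.23
position: [0.4455, 0.3747, 0.0184]
tool_rot: [[-0.684, 0.614, 0.393], [0.532, 0.789, -0.307], [-0.499, -0.001, -0.867]]
force: [-1.3, 1.3, 3.0]
finger_gap: 0.513
gripper_force: 41.7
```

Emit:
{"op": "carry_out", "data": {"commands": [[[-0.2,0,-0.34],[0,0,0]],[[-0.3,0,-0.52],[0,0,0]],[[-0.4,0,-0.69],[0,0,0]],[[-0.4,0,-0.69],[0,0,0]],[[-0.4,0,-0.69],[0,0,0]],[[-0.4,0,-0.69],[0,0,0]]]}}

```text
clock: 21.73
position: [0.4464, 0.3751, 0.1796]
tool_rot: [[-0.683, 0.615, 0.395], [0.534, 0.789, -0.304], [-0.499, 0.003, -0.867]]
force: [-0.5, 0.3, -2.2]
finger_gap: 0.512
gripper_force: 41.8
```

Run:
```python
from h import *
plan(([.46,.2,.22],-110,-15))
```

```text
t 21.73 q [ 0.89  0.35  1.68 -0.57  1.17  0.22] tcp [0.4464 0.3751 0.1796] F [-0.5  0.3 -2.2] gap 0.512 gf 41.8
[-0.5842, -0.6345, 0.1621] [0.108, 0.4288, 0.812]
```

Emit:
{"op": "carry_out", "data": {"commands": [[[-0.15,-0.15,0.04],[0.03,0.12,0.22]],[[-0.3,-0.3,0.08],[0.06,0.24,0.45]],[[-0.584,-0.634,0.162],[0.108,0.429,0.812]],[[-0.584,-0.634,0.162],[0.108,0.429,0.812]],[[-0.584,-0.634,0.162],[0.108,0.429,0.812]],[[-0.584,-0.634,0.162],[0.108,0.429,0.812]],[[-0.584,-0.634,0.162],[0.108,0.429,0.812]],[[-0.584,-0.634,0.162],[0.108,0.429,0.812]],[[-0.584,-0.634,0.162],[0.108,0.429,0.812]],[[-0.584,-0.634,0.162],[0.108,0.429,0.812]],[[-0.584,-0.634,0.162],[0.108,0.429,0.812]],[[-0.584,-0.634,0.162],[0.108,0.429,0.812]],[[-0.584,-0.634,0.162],[0.108,0.429,0.812]],[[-0.584,-0.634,0.162],[0.108,0.429,0.812]]]}}

```text
clock: 22.9
position: [0.4595, 0.2013, 0.206]
tool_rot: [[0.332, 0.94, 0.082], [0.909, -0.342, 0.238], [0.252, -0.005, -0.968]]
force: [-0.7, -0.0, -2.5]
finger_gap: 0.512
gripper_force: 41.7
```

Run:
```python
from h import *
plan(([.5776,.0625,.15],180,-60))
```

```text
t 22.9 q [0.11 0.11 1.84 0.26 1.1  0.35] tcp [0.4595 0.2013 0.206 ] F [-0.7 -0.  -2.5] gap 0.512 gf 41.7
[-0.4964, 0.8384, 0.1843] [-0.4848, 0.4408, 0.6322]
```

Emit:
{"op": "carry_out", "data": {"commands": [[[-0.1,0.15,0.0],[-0.12,0.11,0.16]],[[-0.2,0.3,0.0],[-0.24,0.22,0.32]],[[-0.3,0.5,0.05],[-0.36,0.33,0.47]],[[-0.496,0.838,0.184],[-0.485,0.441,0.632]],[[-0.496,0.838,0.184],[-0.485,0.441,0.632]],[[-0.496,0.838,0.184],[-0.485,0.441,0.632]],[[-0.496,0.838,0.184],[-0.485,0.441,0.632]],[[-0.496,0.838,0.184],[-0.485,0.441,0.632]],[[-0.496,0.838,0.184],[-0.485,0.441,0.632]],[[-0.496,0.838,0.184],[-0.485,0.441,0.632]],[[-0.496,0.838,0.184],[-0.485,0.441,0.632]],[[-0.496,0.838,0.184],[-0.485,0.441,0.632]],[[-0.496,0.838,0.184],[-0.485,0.441,0.632]],[[-0.496,0.838,0.184],[-0.485,0.441,0.632]],[[-0.496,0.838,0.184],[-0.485,0.441,0.632]],[[-0.496,0.838,0.184],[-0.485,0.441,0.632]],[[-0.496,0.838,0.184],[-0.485,0.441,0.632]]]}}

```text
clock: 24.32
position: [0.5896, 0.0678, 0.1468]
tool_rot: [[0.507, 0.038, 0.861], [0.019, -0.999, 0.033], [0.862, -0.0, -0.507]]
force: [1.3, 0.5, -1.6]
finger_gap: 0.509
gripper_force: 41.9
```

Run:
```python
from h import *
plan(([.5776,.0625,.075],180,-60))
```

```text
t 24.32 q [-0.05  0.29  2.47  3.02  0.66 -1.52] tcp [0.5896 0.0678 0.1468] F [ 1.3  0.5 -1.6] gap 0.509 gf 41.9
[-0.3397, 0.026, 0.1846] [-0.0212, 0.0054, 0.0121]
```

Emit:
{"op": "carry_out", "data": {"commands": [[[-0.1,0.026,0.06],[-0.021,0.005,0.012]],[[-0.2,0.026,0.1],[-0.021,0.005,0.012]],[[-0.34,0.026,0.184],[-0.021,0.005,0.012]],[[-0.34,0.026,0.184],[-0.021,0.005,0.012]],[[-0.34,0.026,0.184],[-0.021,0.005,0.012]],[[-0.34,0.026,0.184],[-0.021,0.005,0.012]],[[-0.34,0.026,0.184],[-0.021,0.005,0.012]]]}}

```text
clock: 24.9
position: [0.5887, 0.0627, 0.0745]
tool_rot: [[0.493, 0.003, 0.87], [0.001, -1.0, 0.003], [0.87, -0.001, -0.493]]
force: [0.3, 0.1, -1.1]
finger_gap: 0.508
gripper_force: 42.1
```

Run:
```python
from h import *
plan(([.5776,.0625,.064],180,-60),([.5776,.0625,.061],180,-60))
```

```text
t 24.9 q [-0.03  0.55  2.57  3.11  1.04 -1.57] tcp [0.5887 0.0627 0.0745] F [ 0.3  0.1 -1.1] gap 0.508 gf 42.1
[-0.0734, 0.001, 0.0327] [-0.0018, -0.0048, 0.0004]
[-0.0865, 0.001, 0.0401] [-0.0018, -0.0048, 0.0004]
```

Emit:
{"op": "carry_out", "data": {"commands": [[[-0.035,0,0.016],[0,-0.003,0]],[[-0.07,0,0.034],[0,-0.003,0]],[[-0.078,0,0.037],[0,-0.003,0]],[[-0.078,0,0.037],[0,-0.003,0]],[[-0.084,0,0.04],[0,-0.003,0]],[[-0.084,0,0.04],[0,-0.003,0]],[[-0.084,0,0.04],[0,-0.003,0]]]}}

```text
clock: 25.48
position: [0.587, 0.0623, 0.0538]
tool_rot: [[0.5, 0.002, 0.866], [0.0, -1.0, 0.002], [0.866, -0.001, -0.5]]
force: [-1.8, 0.5, 2.6]
finger_gap: 0.511
gripper_force: 42.3
```

Emit:
{"op": "carry_out", "data": {"commands": [[[0,0,0],[0,0,0]],[[0,0,0],[0,0,0]],[[0,0,0],[0,0,0]],[[0,0,0],[0,0,0]],[[0,0,0],[0,0,0]]], "jaw": 0.75}}

```text
clock: 25.9
position: [0.5867, 0.0624, 0.0523]
tool_rot: [[0.502, 0.002, 0.865], [0.0, -1.0, 0.002], [0.865, -0.001, -0.502]]
force: [0.7, 0.1, -0.7]
finger_gap: 0.75
gripper_force: 0.0
```

Emit:
{"op": "carry_out", "data": {"commands": [[[0,0,-0.1],[0,0,0]],[[0,0,-0.25],[0,0,0]],[[0.0,0,-0.4],[0,0,0]],[[0.3,0,-0.5],[0,0,0]],[[0.5,0,-0.5],[0,0,0]],[[0.5,0,-0.5],[0,0,0]],[[0.5,0,-0.5],[0,0,0]],[[0.5,0,-0.5],[0,0,0]]]}}

```text
clock: 26.57
position: [0.5519, 0.0622, 0.1941]
tool_rot: [[0.494, 0.002, 0.869], [0.001, -1.0, 0.002], [0.869, -0.001, -0.494]]
force: [-1.0, 0.2, -0.8]
finger_gap: 0.749
gripper_force: 0.0
```

Run:
```python
from h import *
plan(([.43,-.05,.22],-130,0))
f,W=tall(reg=(.3,.66,-.3,.5),zlo=.03,zhi=.13)
# button top: black above .055 near box
x,y,z=np.moveaxis(W,-1,0);g=f["frame"].max(-1)
m=(abs(x-.426)<.03)&(abs(y+.148)<.03)&(z>.056)
print("btn",m.sum(),np.round(W[m].mean(0),4),np.round(np.median(z[m]),4))
cv2.imwrite("pics/t3.png",cv2.resize(f["frame"][140:290,220:420],None,fx=4,fy=4))
```

```text
t 26.57 q [-0.03  0.12  2.48  3.08  0.51 -1.53] tcp [0.5519 0.0622 0.1941] F [-1.   0.2 -0.8] gap 0.749 gf 0.0
[-0.2365, 0.5594, -0.5678] [0.291, -0.6268, -0.5008]
[141. 163.] 186 [0.641 0.441 0.041] rect [0.6376 0.4402] [0.0585 0.0414] 89.7
[311. 173.] 242 [ 0.581 -0.114  0.099] rect [ 0.5844 -0.1176] [0.0444 0.044 ] 89.0
[255. 176.] 221 [0.579 0.062 0.1  ] rect [0.5826 0.062 ] [0.0435 0.045 ] 88.7
[289. 183.] 232 [ 0.554 -0.045  0.1  ] rect [ 0.5598 -0.0495] [0.0502 0.0523] 79.2
[321. 223.] 598 [ 0.426 -0.146  0.041] rect [ 0.4259 -0.148 ] [0.0799 0.0802] 63.6
btn 82 [ 0.4259 -0.1469  0.063 ] 0.0627
```

View pics/t3.png

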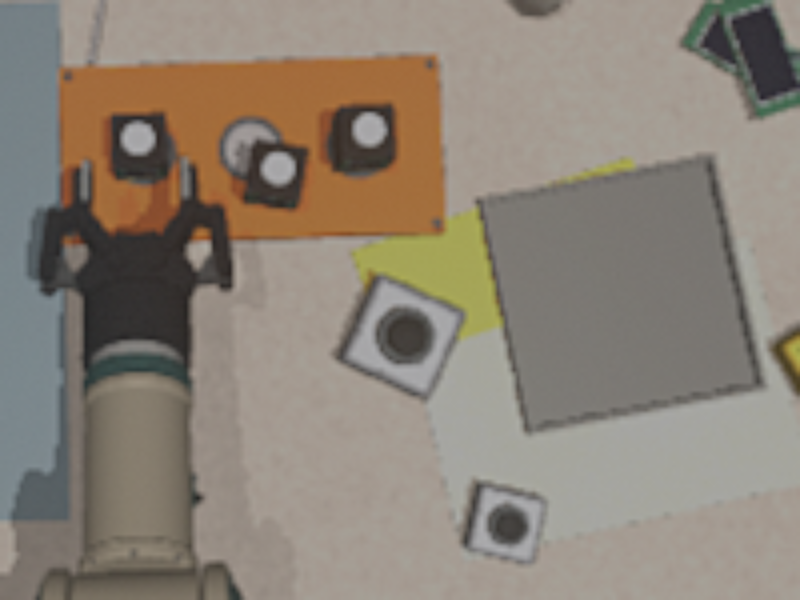

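The knock has happened. Module A now stands off pad2, at about (275,173) in the crop, while the pad shows at (252,148). C (368,132) and B (138,140) are still in place. The large button is at (405,335). I'll regrip A from above, with the fingers fore and aft.

Run:
```python
from h import *
plan(([.5,-.02,.24],-101,0))
```

```text
t 26.62 q [-0.03  0.12  2.48  3.08  0.51 -1.53] tcp [0.5503 0.0622 0.1907] F [-0.4  0.7 -0.2] gap 0.748 gf 0.0
[0.0402, 0.4103, -0.3146] [0.4557, -0.5549, -0.79]
```

Emit:
{"op": "carry_out", "data": {"commands": [[[0.25,0,-0.3],[0.1,-0.12,-0.17]],[[0.3,0.1,-0.5],[0.2,-0.24,-0.35]],[[0.3,0.2,-0.5],[0.3,-0.37,-0.53]],[[0.2,0.41,-0.5],[0.456,-0.555,-0.79]],[[0.2,0.41,-0.45],[0.456,-0.555,-0.79]],[[0.04,0.41,-0.315],[0.456,-0.555,-0.79]],[[0.04,0.41,-0.315],[0.456,-0.555,-0.79]],[[0.04,0.41,-0.315],[0.456,-0.555,-0.79]],[[0.04,0.41,-0.315],[0.456,-0.555,-0.79]],[[0.04,0.41,-0.315],[0.456,-0.555,-0.79]],[[0.04,0.41,-0.315],[0.456,-0.555,-0.79]],[[0.04,0.41,-0.315],[0.456,-0.555,-0.79]],[[0.04,0.41,-0.315],[0.456,-0.555,-0.79]],[[0.04,0.41,-0.315],[0.456,-0.555,-0.79]],[[0.04,0.41,-0.315],[0.456,-0.555,-0.79]],[[0.04,0.41,-0.315],[0.456,-0.555,-0.79]],[[0.04,0.41,-0.315],[0.456,-0.555,-0.79]]], "jaw": 0.85}}

```text
clock: 28.03
position: [0.4983, -0.02, 0.2241]
tool_rot: [[0.411, 0.888, 0.206], [0.878, -0.446, 0.172], [0.245, 0.11, -0.963]]
force: [-0.4, 0.4, 0.6]
finger_gap: 0.846
gripper_force: 0.0
```

```bash
cat >> h.py <<'E'
def lamps():
    """white lamps on top of standing modules (z .10-.13), with median centre, and block top rect"""
    f=bot.grab_frame("top");W=world(f);x,y,z=np.moveaxis(W,-1,0)
    m=(z>.06)&(z<.125)&(x>.3)&(x<.68)&(y>-.5)&(y<.2)
    n,l,st,c=cv2.connectedComponentsWithStats(m.astype(np.uint8))
    for i in range(1,n):
        if st[i,4]>=60:
            P=W[l==i];r=cv2.minAreaRect(P[:,:2].astype(np.float32));print(np.round(c[i],0),st[i,4],"zmax",round(P[:,2].max(),3),np.round(r[0],4),np.round(r[1],4),round(r[2],1))
E
python3 - <<'E'
from h import *
lamps()
plan(([.5598,-.0495,.2],-101,0),([.5598,-.0495,.08],-101,0))
E
```

```text
[311. 173.] 223 zmax 0.122 [ 0.5843 -0.1176] [0.0444 0.0444] 89.8
[255. 175.] 213 zmax 0.121 [0.5827 0.0631] [0.0413 0.0443] 88.8
[286. 181.] 105 zmax 0.119 [ 0.5586 -0.0385] [0.0288 0.0459] 79.0
t 28.08 q [-0.35  0.08  1.82  0.26  1.11 -0.  ] tcp [ 0.502  -0.0194  0.2254] F [5.7 0.2 0.9] gap 0.852 gf 0.0
[-0.0595, 0.3033, 0.2097] [0.0928, -0.1476, -0.1617]
[-0.2064, 0.2353, 0.7875] [0.0928, -0.1476, -0.1617]
```

Emit:
{"op": "carry_out", "data": {"commands": [[[-0.02,0.1,0.05],[0.04,-0.06,-0.07]],[[-0.06,0.3,0.21],[0.093,-0.148,-0.162]],[[-0.06,0.3,0.21],[0.093,-0.148,-0.162]],[[-0.06,0.3,0.21],[0.093,-0.148,-0.162]],[[-0.06,0.3,0.21],[0.093,-0.148,-0.162]],[[-0.06,0.3,0.21],[0.093,-0.148,-0.162]],[[-0.06,0.3,0.21],[0.093,-0.148,-0.162]]]}}

```text
clock: 28.67
position: [0.5553, -0.0502, 0.1907]
tool_rot: [[0.199, 0.98, 0.006], [0.98, -0.199, 0.003], [0.005, 0.005, -1.0]]
force: [0.5, -0.4, -0.1]
finger_gap: 0.848
gripper_force: 0.0
```

Run:
```python
from h import *
plan(([.5598,-.0495,.08],-101,0))
```

```text
t 28.67 q [-0.22  0.28  1.63  0.    1.23 -0.02] tcp [ 0.5553 -0.0502  0.1907] F [ 0.5 -0.4 -0.1] gap 0.848 gf 0.0
[0.0053, 0.0182, 0.6086] [0.0033, -0.0029, -0.0055]
```

Emit:
{"op": "carry_out", "data": {"commands": [[[0.005,0.018,0.15],[0.003,-0.003,-0.005]],[[0.005,0.018,0.3],[0.003,-0.003,-0.005]],[[0.005,0.018,0.45],[0.003,-0.003,-0.005]],[[0.005,0.018,0.6],[0.003,-0.003,-0.005]],[[0.005,0.018,0.6],[0.003,-0.003,-0.005]],[[0.005,0.018,0.6],[0.003,-0.003,-0.005]]]}}

```text
clock: 29.17
position: [0.5601, -0.05, 0.0713]
tool_rot: [[0.192, 0.981, 0.0], [0.981, -0.192, -0.001], [-0.001, 0.0, -1.0]]
force: [-0.1, -0.1, 1.2]
finger_gap: 0.854
gripper_force: 0.0
```

Emit:
{"op": "carry_out", "data": {"commands": [[[0,0,0],[0,0,0]],[[0,0,0],[0,0,0]],[[0,0,0],[0,0,0]],[[0,0,0],[0,0,0]],[[0,0,0],[0,0,0]],[[0,0,0],[0,0,0]],[[0,0,0],[0,0,0]]], "jaw": 0.2, "newtons": 30}}

```text
clock: 29.75
position: [0.5632, -0.0502, 0.0739]
tool_rot: [[0.19, 0.982, 0.006], [0.982, -0.19, -0.003], [-0.002, 0.007, -1.0]]
force: [-1.4, -0.6, 7.1]
finger_gap: 0.513
gripper_force: 31.8
```

Run:
```python
from h import *
s=bot.observe();g=np.array(s["position"])-.011*np.array(s["tool_rot"])[:,2]
print(g)
plan(([.5835,-.0275,g[2]+.012],-101,0))
```

```text
[ 0.5630854  -0.05013857  0.08494513]
t 29.75 q [-0.21  0.4   1.77 -0.    0.97 -0.02] tcp [ 0.5632 -0.0502  0.0739] F [-1.4 -0.6  7.1] gap 0.513 gf 31.8
[0.1305, 0.0788, -0.0597] [0.0043, 0.0012, 0.0007]
```

Emit:
{"op": "carry_out", "data": {"commands": [[[0,0,-0.03],[0,0,0]],[[0,0,-0.06],[0,0,0]],[[0.06,0.04,-0.06],[0,0,0]],[[0.13,0.077,-0.06],[0,0,0]],[[0.13,0.077,-0.06],[0,0,0]],[[0.13,0.077,-0.06],[0,0,0]],[[0.13,0.077,-0.03],[0,0,0]],[[0.13,0.077,-0.012],[0,0,0]],[[0.13,0.077,-0.012],[0,0,0]],[[0.13,0.077,-0.012],[0,0,0]]]}}

```text
clock: 30.58
position: [0.5818, -0.027, 0.0737]
tool_rot: [[0.19, 0.982, 0.002], [0.982, -0.19, -0.002], [-0.001, 0.002, -1.0]]
force: [-1.1, 0.9, 2.6]
finger_gap: 0.514
gripper_force: 31.6
```

Emit:
{"op": "carry_out", "data": {"commands": [[[0,0,0.005],[0,0,0]],[[0,0,0.008],[0,0,0]],[[0,0,0.012],[0,0,0]],[[0,0,0.012],[0,0,0]]]}}

```text
clock: 30.92
position: [0.5818, -0.027, 0.0737]
tool_rot: [[0.19, 0.982, 0.003], [0.982, -0.19, -0.002], [-0.001, 0.003, -1.0]]
force: [-3.2, 1.3, 16.6]
finger_gap: 0.51
gripper_force: 33.1
```

Standing on the deck. Release and rise.

Emit:
{"op": "carry_out", "data": {"commands": [[[0,0,-0.012],[0,0,0]],[[0,0,-0.012],[0,0,0]],[[0,0,-0.012],[0,0,0]],[[0,0,-0.012],[0,0,0]],[[0,0,-0.012],[0,0,0]]], "jaw": 0.8}}

```text
clock: 31.33
position: [0.582, -0.0273, 0.0733]
tool_rot: [[0.19, 0.982, 0.002], [0.982, -0.19, -0.002], [-0.002, 0.002, -1.0]]
force: [0.0, -1.0, -1.1]
finger_gap: 0.8
gripper_force: 0.0
```

Emit:
{"op": "carry_out", "data": {"commands": [[[0,0,-0.15],[0,0,0]],[[0,0,-0.35],[0,0,0]],[[0,0,-0.55],[0,0,0]],[[0,0,-0.7],[0,0,0]],[[-0.4,-0.7,-0.7],[0,0,0]],[[-0.4,-0.7,-0.7],[0,0,0]],[[-0.4,-0.7,-0.7],[0,0,0]],[[-0.4,-0.7,-0.7],[0,0,0]],[[-0.4,-0.7,-0.7],[0,0,0]],[[-0.4,-0.7,-0.7],[0,0,0]],[[-0.4,-0.7,-0.7],[0,0,0]]], "jaw": 0}}

```text
clock: 32.25
position: [0.43, -0.0791, 0.2138]
tool_rot: [[0.19, 0.982, 0.005], [0.982, -0.19, -0.002], [-0.001, 0.005, -1.0]]
force: [-0.3, -0.4, 0.1]
finger_gap: -0.001
gripper_force: 0.0
```

Run:
```python
from h import *
lamps()
# start: tcp target = button, tip .012 above; g = tcp-.011z
plan(([.4259,-.147,.074+.008+.011],-101,0),([.4259,-.147,.0645+.011],-101,0))
```

```text
[282. 175.] 214 zmax 0.121 [ 0.5823 -0.0238] [0.0433 0.0456] 79.9
[311. 173.] 221 zmax 0.123 [ 0.5848 -0.1178] [0.0444 0.044 ] 89.2
[254. 175.] 212 zmax 0.119 [0.5828 0.0631] [0.0414 0.0446] 88.9
t 32.3 q [-0.34  0.08  1.82 -0.    1.23 -0.15] tcp [ 0.4305 -0.079   0.2137] F [-0.1 -1.   0. ] gap -0.002 gf 0.0
[-0.3374, 0.0387, 0.6593] [0.0031, 0.0008, 0.0007]
[-0.3372, 0.0383, 0.7468] [0.0031, 0.0008, 0.0007]
```

Emit:
{"op": "carry_out", "data": {"commands": [[[-0.2,0.04,0.2],[0,0,0]],[[-0.337,0.039,0.4],[0,0,0]],[[-0.337,0.039,0.55],[0,0,0]],[[-0.337,0.039,0.66],[0,0,0]],[[-0.337,0.039,0.66],[0,0,0]],[[-0.337,0.039,0.66],[0,0,0]],[[-0.337,0.039,0.66],[0,0,0]],[[-0.337,0.039,0.66],[0,0,0]]]}}

```text
clock: 32.97
position: [0.4266, -0.1472, 0.0834]
tool_rot: [[0.189, 0.982, 0.007], [0.982, -0.189, -0.004], [-0.003, 0.007, -1.0]]
force: [0.6, -0.2, 0.3]
finger_gap: 0.001
gripper_force: 0.0
```

Emit:
{"op": "carry_out", "data": {"commands": [[[0,0,0.02],[0,0,0]],[[0,0,0.04],[0,0,0]],[[0,0,0.06],[0,0,0]],[[0,0,0.075],[0,0,0]],[[0,0,0.085],[0,0,0]],[[0,0,0.085],[0,0,0]],[[0,0,0.085],[0,0,0]]]}}

```text
clock: 33.55
position: [0.4252, -0.1469, 0.065]
tool_rot: [[0.19, 0.982, 0.004], [0.982, -0.19, -0.002], [-0.001, 0.005, -1.0]]
force: [2.2, 2.2, 4.8]
finger_gap: -0.0
gripper_force: 2.2
```

Emit:
{"op": "carry_out", "data": {"commands": [[[0,0,0.01],[0,0,0]],[[0,0,0.015],[0,0,0]],[[0,0,0.018],[0,0,0]],[[0,0,0.018],[0,0,0]]]}}

```text
clock: 33.88
position: [0.4254, -0.1469, 0.0637]
tool_rot: [[0.19, 0.982, 0.005], [0.982, -0.19, -0.003], [-0.002, 0.006, -1.0]]
force: [-2.6, 4.5, 25.6]
finger_gap: -0.008
gripper_force: 12.6
```

The button bottomed out at 25 N. Rise, then check the modules and measure the tray.

Emit:
{"op": "carry_out", "data": {"commands": [[[0,0,-0.1],[0,0,0]],[[0,0,-0.3],[0,0,0]],[[0,0,-0.5],[0,0,0]],[[0,0,-0.7],[0,0,0]],[[0,0,-0.7],[0,0,0]],[[0,-0.3,-0.7],[0,0,0]],[[0,-0.3,-0.7],[0,0,0]],[[0,-0.3,-0.7],[0,0,0]]]}}

```text
clock: 34.55
position: [0.36, -0.1332, 0.1999]
tool_rot: [[0.19, 0.982, -0.003], [0.982, -0.19, 0.0], [-0.001, -0.003, -1.0]]
force: [-0.3, 0.2, 0.1]
finger_gap: -0.0
gripper_force: 0.0
```

Run:
```python
from h import *
lamps()
t=dict(np.load("top0.npz"));W=world(t);fr=t["frame"].astype(int)
x,y,z=np.moveaxis(W,-1,0)
grey=(fr.max(-1)-fr.min(-1)<14)&(fr.mean(-1)<145)&(x>.3)&(x<.62)&(y<-.2)&(y>-.5)&(z<.03)
n,l,st,c=cv2.connectedComponentsWithStats(grey.astype(np.uint8));i=1+np.argmax(st[1:,4])
print(cv2.minAreaRect(W[l==i][:,:2].astype(np.float32)),st[i])
f=bot.grab_frame("top");W=world(f);x,y,z=np.moveaxis(W,-1,0)
m=(abs(x-.426)<.012)&(abs(y+.147)<.012);print("btn z",np.median(z[m]))
plan(([.5843,-.1177,.2],-90,0))
```

```text
[282. 175.] 214 zmax 0.119 [ 0.5821 -0.0239] [0.0434 0.0449] 80.3
[311. 173.] 221 zmax 0.12 [ 0.5844 -0.1174] [0.0437 0.0441] 89.4
[254. 175.] 211 zmax 0.12 [0.5828 0.0632] [0.0413 0.0446] 88.5
((0.4546680748462677, -0.33208170533180237), (0.2012079805135727, 0.20685000717639923), 9.68562126159668) [ 339  179   73   70 3658]
btn z 0.0636696914788868
t 34.65 q [-0.53  0.02  1.93 -0.    1.2  -0.34] tcp [ 0.3644 -0.135   0.2006] F [0.3 0.5 0.5] gap 0.004 gf 0.0
[0.2945, 1.0627, 0.0609] [0.0018, 0.0013, -0.1219]
```

Button is back up (z = 0.064) and all modules are on their pads. Now I'll transfer C, A and B to the tray, which is centred at (0.4545, -0.332) and turned 9.7°, at tray y of -57, 0 and +57 mm.

Emit:
{"op": "carry_out", "data": {"commands": [[[0.1,0.3,0.0],[0,0,-0.05]],[[0.2,0.6,0.0],[0,0,-0.12]],[[0.295,0.9,0.02],[0,0,-0.122]],[[0.295,0.98,0.06],[0,0,-0.122]],[[0.295,0.98,0.06],[0,0,-0.122]],[[0.295,0.98,0.06],[0,0,-0.122]],[[0.295,0.98,0.06],[0,0,-0.122]],[[0.295,0.98,0.06],[0,0,-0.122]],[[0.295,0.98,0.06],[0,0,-0.122]]], "jaw": 0.85}}

```text
clock: 35.4
position: [0.5678, -0.1144, 0.1891]
tool_rot: [[-0.0, 1.0, 0.001], [1.0, 0.0, -0.002], [-0.002, 0.001, -1.0]]
force: [0.1, 0.6, 0.6]
finger_gap: 0.849
gripper_force: 0.0
```

Run:
```python
from h import *
plan(([.5844,-.1175,.082],-90,0))
```

```text
t 35.4 q [-0.32  0.31  1.58 -0.    1.25 -0.32] tcp [ 0.5678 -0.1144  0.1891] F [0.1 0.6 0.6] gap 0.849 gf 0.0
[-0.0142, 0.0822, 0.5908] [0.0009, 0.0012, 0.0003]
```

Emit:
{"op": "carry_out", "data": {"commands": [[[-0.014,0.082,0.1],[0,0,0]],[[-0.014,0.082,0.2],[0,0,0]],[[-0.014,0.082,0.35],[0,0,0]],[[-0.014,0.082,0.5],[0,0,0]],[[-0.014,0.082,0.59],[0,0,0]],[[-0.014,0.082,0.59],[0,0,0]],[[-0.014,0.082,0.59],[0,0,0]]]}}

```text
clock: 35.98
position: [0.5843, -0.1176, 0.0717]
tool_rot: [[0.0, 1.0, 0.002], [1.0, -0.0, -0.002], [-0.002, 0.002, -1.0]]
force: [-0.1, -0.3, 0.2]
finger_gap: 0.847
gripper_force: 0.0
```

Emit:
{"op": "carry_out", "data": {"commands": [[[0,0,0],[0,0,0]],[[0,0,0],[0,0,0]],[[0,0,0],[0,0,0]],[[0,0,0],[0,0,0]],[[0,0,0],[0,0,0]],[[0,0,0],[0,0,0]],[[0,0,0],[0,0,0]]], "jaw": 0.2}}

```text
clock: 36.57
position: [0.5865, -0.118, 0.0737]
tool_rot: [[-0.001, 1.0, 0.006], [1.0, 0.001, -0.003], [-0.003, 0.006, -1.0]]
force: [-1.5, -0.6, 7.2]
finger_gap: 0.51
gripper_force: 35.1
```

Emit:
{"op": "carry_out", "data": {"commands": [[[0,0,-0.15],[0,0,0]],[[0,0,-0.3],[0,0,0]],[[0,0,-0.5],[0,0,0]],[[0,0,-0.65],[0,0,0]],[[0,0,-0.65],[0,0,0]]]}}

```text
clock: 36.98
position: [0.5892, -0.1183, 0.2093]
tool_rot: [[-0.001, 1.0, 0.017], [1.0, 0.001, -0.006], [-0.006, 0.017, -1.0]]
force: [1.8, -0.8, -1.4]
finger_gap: 0.512
gripper_force: 34.4
```

Run:
```python
from h import *
plan(([.4641,-.3882,.18],-80.3,0))
```

```text
t 36.98 q [-0.31  0.32  1.51 -0.    1.29 -0.31] tcp [ 0.5892 -0.1183  0.2093] F [ 1.8 -0.8 -1.4] gap 0.512 gf 34.4
[-1.3476, -0.6299, 0.1996] [0.0104, 0.005, -0.1072]
```

Emit:
{"op": "carry_out", "data": {"commands": [[[-0.25,-0.2,0.0],[0,0,-0.05]],[[-0.5,-0.4,0.0],[0,0,-0.107]],[[-0.75,-0.63,0.0],[0,0,-0.107]],[[-0.98,-0.63,0.1],[0,0,-0.107]],[[-0.98,-0.63,0.1],[0,0,-0.107]],[[-0.98,-0.63,0.1],[0,0,-0.107]],[[-0.98,-0.63,0.1],[0,0,-0.107]],[[-0.98,-0.63,0.1],[0,0,-0.107]],[[-0.98,-0.63,0.1],[0,0,-0.107]]]}}

```text
clock: 37.73
position: [0.4592, -0.3127, 0.1811]
tool_rot: [[-0.167, 0.986, 0.003], [0.986, 0.167, -0.001], [-0.001, 0.002, -1.0]]
force: [0.8, -0.7, -3.1]
finger_gap: 0.512
gripper_force: 33.1
```

Run:
```python
from h import *
plan(([.4641,-.3882,.063+.011],-80.3,0))
```

```text
t 37.73 q [-0.72  0.28  1.64  0.    1.21 -0.89] tcp [ 0.4592 -0.3127  0.1811] F [ 0.8 -0.7 -3.1] gap 0.512 gf 33.1
[-0.3754, -0.0404, 0.5909] [0.0016, 0.0007, -0.0008]
```

Emit:
{"op": "carry_out", "data": {"commands": [[[-0.2,-0.02,0.0],[0,0,0]],[[-0.375,-0.04,0.1],[0,0,0]],[[-0.375,-0.04,0.2],[0,0,0]],[[-0.375,-0.04,0.35],[0,0,0]],[[-0.375,-0.04,0.5],[0,0,0]],[[-0.375,-0.04,0.585],[0,0,0]],[[-0.375,-0.04,0.585],[0,0,0]],[[-0.375,-0.04,0.585],[0,0,0]]]}}

```text
clock: 38.4
position: [0.465, -0.3873, 0.0642]
tool_rot: [[-0.17, 0.985, 0.002], [0.985, 0.17, -0.0], [-0.001, 0.002, -1.0]]
force: [0.2, 0.2, -2.2]
finger_gap: 0.507
gripper_force: 32.9
```

Emit:
{"op": "carry_out", "data": {"commands": [[[0,0,0.01],[0,0,0]],[[0,0,0.02],[0,0,0]],[[0,0,0.025],[0,0,0]],[[0,0,0.025],[0,0,0]],[[0,0,0.025],[0,0,0]]]}}

```text
clock: 38.82
position: [0.4647, -0.3891, 0.0604]
tool_rot: [[-0.168, 0.986, 0.004], [0.986, 0.168, -0.003], [-0.003, 0.003, -1.0]]
force: [-0.2, -0.3, -1.4]
finger_gap: 0.509
gripper_force: 32.9
```

Emit:
{"op": "carry_out", "data": {"commands": [[[0,0,0.004],[0,0,0]],[[0,0,0.008],[0,0,0]],[[0,0,0.012],[0,0,0]],[[0,0,0.012],[0,0,0]]]}}

```text
clock: 39.15
position: [0.4646, -0.3891, 0.0587]
tool_rot: [[-0.168, 0.986, 0.004], [0.986, 0.168, -0.003], [-0.003, 0.003, -1.0]]
force: [-1.9, 1.7, 6.5]
finger_gap: 0.507
gripper_force: 33.9
```

Contact. Release, rise, and head back for A.

Emit:
{"op": "carry_out", "data": {"commands": [[[0,0,-0.005],[0,0,0]],[[0,0,-0.005],[0,0,0]],[[0,0,-0.005],[0,0,0]],[[0,0,-0.005],[0,0,0]],[[0,0,-0.005],[0,0,0]]], "jaw": 0.8}}

```text
clock: 39.57
position: [0.4645, -0.3889, 0.0581]
tool_rot: [[-0.168, 0.986, 0.003], [0.986, 0.168, -0.002], [-0.002, 0.002, -1.0]]
force: [-0.0, 0.7, 0.1]
finger_gap: 0.797
gripper_force: 0.0
```

Emit:
{"op": "carry_out", "data": {"commands": [[[0,0,-0.15],[0,0,0]],[[0,0,-0.35],[0,0,0]],[[0,0,-0.55],[0,0,0]],[[0,0,-0.7],[0,0,0]],[[0.25,0.1,-0.7],[0,0,0]],[[0.5,0.2,-0.7],[0,0,0]],[[0.95,0.3,-0.7],[0,0,0.2]],[[0.95,0.3,-0.7],[0,0,0.2]],[[0.95,0.3,-0.7],[0,0,0.2]],[[0.95,0.3,-0.7],[0,0,0.2]]]}}

```text
clock: 40.4
position: [0.4905, -0.1846, 0.1979]
tool_rot: [[0.142, 0.99, 0.002], [0.99, -0.142, 0.003], [0.003, 0.001, -1.0]]
force: [-0.0, 0.2, 0.5]
finger_gap: 0.799
gripper_force: 0.0
```

Run:
```python
from h import *
lamps()
plan(([.5825,-.0245,.18],-100,0))
```

```text
[282. 175.] 210 zmax 0.12 [ 0.5821 -0.0239] [0.0432 0.0455] 80.3
[255. 175.] 213 zmax 0.12 [0.5829 0.0633] [0.0415 0.0444] 88.5
[400. 210.] 145 zmax 0.106 [ 0.4644 -0.3876] [0.0431 0.0465] 10.0
t 40.45 q [-0.5   0.23  1.68  0.    1.23 -0.36] tcp [ 0.491  -0.1879  0.198 ] F [ 0.8 -1.3 -0. ] gap 0.802 gf 0.0
[0.8732, 0.3381, 0.1455] [0.0017, 0.0003, 0.0216]
```

Emit:
{"op": "carry_out", "data": {"commands": [[[0.2,0.1,0.0],[0,0,0.02]],[[0.4,0.2,0.0],[0,0,0.02]],[[0.6,0.34,0.0],[0,0,0.02]],[[0.87,0.34,0.05],[0,0,0.02]],[[0.87,0.34,0.05],[0,0,0.02]],[[0.87,0.34,0.05],[0,0,0.02]],[[0.87,0.34,0.05],[0,0,0.02]],[[0.87,0.34,0.05],[0,0,0.02]]], "jaw": 0.85}}

```text
clock: 41.12
position: [0.584, -0.0303, 0.1877]
tool_rot: [[0.176, 0.984, 0.003], [0.984, -0.176, -0.003], [-0.003, 0.003, -1.0]]
force: [0.4, -0.0, -1.0]
finger_gap: 0.851
gripper_force: 0.0
```

Run:
```python
from h import *
plan(([.5822,-.0255,.083],-100,0))
```

```text
t 41.12 q [-0.17  0.32  1.57 -0.    1.25  0.01] tcp [ 0.584  -0.0303  0.1877] F [ 0.4 -0.  -1. ] gap 0.851 gf 0.0
[0.0236, -0.0148, 0.5784] [0.002, 0.0018, -0.0015]
```

Emit:
{"op": "carry_out", "data": {"commands": [[[0.024,-0.015,0.1],[0,0,0]],[[0.024,-0.015,0.2],[0,0,0]],[[0.024,-0.015,0.35],[0,0,0]],[[0.024,-0.015,0.5],[0,0,0]],[[0.024,-0.015,0.575],[0,0,0]],[[0.024,-0.015,0.575],[0,0,0]],[[0.024,-0.015,0.575],[0,0,0]]]}}

```text
clock: 41.7
position: [0.5817, -0.0256, 0.0726]
tool_rot: [[0.178, 0.984, 0.002], [0.984, -0.178, -0.002], [-0.002, 0.002, -1.0]]
force: [-0.7, 0.4, 0.7]
finger_gap: 0.853
gripper_force: 0.0
```

Emit:
{"op": "carry_out", "data": {"commands": [[[0,0,0],[0,0,0]],[[0,0,0],[0,0,0]],[[0,0,0],[0,0,0]],[[0,0,0],[0,0,0]],[[0,0,0],[0,0,0]],[[0,0,0],[0,0,0]],[[0,0,0],[0,0,0]]], "jaw": 0.2}}

```text
clock: 42.28
position: [0.5833, -0.0246, 0.0747]
tool_rot: [[0.175, 0.984, 0.006], [0.985, -0.175, -0.004], [-0.003, 0.007, -1.0]]
force: [-1.1, -2.0, 6.5]
finger_gap: 0.512
gripper_force: 33.4
```

Emit:
{"op": "carry_out", "data": {"commands": [[[0,0,-0.15],[0,0,0]],[[0,0,-0.3],[0,0,0]],[[0,0,-0.5],[0,0,0]],[[0,0,-0.68],[0,0,0]],[[-0.2,-0.1,-0.68],[0,0,0]],[[-0.4,-0.2,-0.68],[0,0,-0.1]],[[-0.9,-0.4,-0.68],[0,0,-0.22]],[[-0.9,-0.4,-0.68],[0,0,-0.22]],[[-0.9,-0.4,-0.68],[0,0,-0.22]],[[-0.9,-0.4,-0.68],[0,0,-0.22]]]}}

```text
clock: 43.12
position: [0.4674, -0.1918, 0.209]
tool_rot: [[-0.163, 0.987, -0.0], [0.987, 0.163, -0.006], [-0.006, -0.001, -1.0]]
force: [-0.1, 1.1, -2.1]
finger_gap: 0.51
gripper_force: 32.6
```

Run:
```python
from h import *
plan(([.4545,-.331,.18],-80.3,0))
```

```text
t 43.12 q [-0.52  0.19  1.7  -0.01  1.25 -0.69] tcp [ 0.4674 -0.1918  0.209 ] F [-0.1  1.1 -2.1] gap 0.51 gf 32.6
[-0.6748, -0.177, 0.2045] [-0.0007, 0.0039, -0.0034]
```

Emit:
{"op": "carry_out", "data": {"commands": [[[-0.2,-0.1,0.0],[0,0,0]],[[-0.45,-0.177,0.05],[0,0,0]],[[-0.675,-0.177,0.1],[0,0,0]],[[-0.675,-0.177,0.15],[0,0,0]],[[-0.675,-0.177,0.15],[0,0,0]],[[-0.675,-0.177,0.15],[0,0,0]],[[-0.675,-0.177,0.15],[0,0,0]]]}}

```text
clock: 43.7
position: [0.459, -0.3248, 0.179]
tool_rot: [[-0.168, 0.986, 0.002], [0.986, 0.168, -0.001], [-0.001, 0.002, -1.0]]
force: [-0.1, 0.8, -1.3]
finger_gap: 0.513
gripper_force: 32.5
```

Run:
```python
from h import *
plan(([.4545,-.331,.0645+.011],-80.3,0))
```

```text
t 43.7 q [-0.74  0.3   1.63  0.    1.21 -0.91] tcp [ 0.459  -0.3248  0.179 ] F [-0.1  0.8 -1.3] gap 0.513 gf 32.5
[-0.0264, -0.0284, 0.5727] [0.0014, 0.0006, -0.0003]
```

Emit:
{"op": "carry_out", "data": {"commands": [[[-0.02,-0.028,0.1],[0,0,0]],[[-0.02,-0.028,0.2],[0,0,0]],[[-0.02,-0.028,0.35],[0,0,0]],[[-0.02,-0.028,0.5],[0,0,0]],[[-0.02,-0.028,0.572],[0,0,0]],[[-0.02,-0.028,0.572],[0,0,0]],[[-0.02,-0.028,0.572],[0,0,0]],[[-0.02,-0.028,0.585],[0,0,0]],[[-0.02,-0.028,0.592],[0,0,0]],[[-0.02,-0.028,0.592],[0,0,0]]]}}

```text
clock: 44.53
position: [0.4553, -0.3312, 0.062]
tool_rot: [[-0.168, 0.986, 0.005], [0.986, 0.168, -0.004], [-0.004, 0.004, -1.0]]
force: [0.2, -1.3, -0.6]
finger_gap: 0.507
gripper_force: 32.5
```

Emit:
{"op": "carry_out", "data": {"commands": [[[0,0,0.004],[0,0,0]],[[0,0,0.008],[0,0,0]],[[0,0,0.01],[0,0,0]],[[0,0,0.01],[0,0,0]]]}}

```text
clock: 44.87
position: [0.455, -0.3314, 0.0598]
tool_rot: [[-0.168, 0.986, 0.004], [0.986, 0.168, -0.003], [-0.004, 0.003, -1.0]]
force: [-0.3, 0.9, 5.3]
finger_gap: 0.514
gripper_force: 33.0
```

Emit:
{"op": "carry_out", "data": {"commands": [[[0,0,0],[0,0,0]],[[0,0,0],[0,0,0]],[[0,0,0],[0,0,0]],[[0,0,0],[0,0,0]],[[0,0,0],[0,0,0]]], "jaw": 0.8}}

```text
clock: 45.28
position: [0.4546, -0.3309, 0.0585]
tool_rot: [[-0.168, 0.986, 0.003], [0.986, 0.168, -0.002], [-0.002, 0.002, -1.0]]
force: [-0.0, -0.8, 0.5]
finger_gap: 0.803
gripper_force: 0.0
```

Emit:
{"op": "carry_out", "data": {"commands": [[[0,0,-0.15],[0,0,0]],[[0,0,-0.35],[0,0,0]],[[0,0,-0.55],[0,0,0]],[[0,0,-0.7],[0,0,0]],[[0.25,0.1,-0.7],[0,0,0]],[[0.5,0.2,-0.7],[0,0,0.1]],[[0.98,0.2,-0.7],[0,0,0.12]],[[0.98,0.2,-0.7],[0,0,0.12]],[[0.98,0.2,-0.7],[0,0,0.12]],[[0.98,0.2,-0.7],[0,0,0.12]]]}}

```text
clock: 46.12
position: [0.4584, -0.1241, 0.1981]
tool_rot: [[0.015, 1.0, 0.0], [1.0, -0.015, 0.003], [0.003, 0.0, -1.0]]
force: [-0.4, 0.1, -0.2]
finger_gap: 0.798
gripper_force: 0.0
```

Run:
```python
from h import *
lamps()
plan(([.5828,.0627,.19],-91.3,0))
```

```text
[255. 175.] 212 zmax 0.123 [0.5826 0.0632] [0.0414 0.0444] 88.5
[398. 209.] 226 zmax 0.105 [ 0.4648 -0.3878] [0.0439 0.0439] 10.4
[381. 213.] 195 zmax 0.104 [ 0.4544 -0.3313] [0.0454 0.0438] 6.3
t 46.17 q [-0.42  0.16  1.77  0.    1.21 -0.4 ] tcp [ 0.4597 -0.1274  0.1984] F [ 0.  -0.6  0. ] gap 0.803 gf 0.0
[0.9598, 0.6012, 0.0973] [0.0014, 0.0006, 0.0049]
```

Emit:
{"op": "carry_out", "data": {"commands": [[[0.2,0.12,0.0],[0,0,0.005]],[[0.4,0.25,0.0],[0,0,0.005]],[[0.6,0.4,0.0],[0,0,0.005]],[[0.8,0.6,0.0],[0,0,0.005]],[[0.95,0.6,0.05],[0,0,0.005]],[[0.95,0.6,0.05],[0,0,0.005]],[[0.95,0.6,0.05],[0,0,0.005]],[[0.95,0.6,0.05],[0,0,0.005]],[[0.95,0.6,0.05],[0,0,0.005]]], "jaw": 0.85}}

```text
clock: 46.92
position: [0.5844, 0.0553, 0.188]
tool_rot: [[0.028, 1.0, 0.002], [1.0, -0.028, -0.003], [-0.003, 0.002, -1.0]]
force: [0.3, -0.3, -0.6]
finger_gap: 0.847
gripper_force: 0.0
```

Run:
```python
from h import *
plan(([.5828,.0627,.083],-91.3,0))
```

```text
t 46.92 q [-0.02  0.33  1.56 -0.    1.25  0.01] tcp [0.5844 0.0553 0.188 ] F [ 0.3 -0.3 -0.6] gap 0.847 gf 0.0
[0.0385, -0.0104, 0.5801] [0.0014, 0.0021, -0.0035]
```

Emit:
{"op": "carry_out", "data": {"commands": [[[0.036,-0.01,0.1],[0,0,-0.003]],[[0.036,-0.01,0.2],[0,0,-0.003]],[[0.036,-0.01,0.35],[0,0,-0.003]],[[0.036,-0.01,0.5],[0,0,-0.003]],[[0.036,-0.01,0.577],[0,0,-0.003]],[[0.036,-0.01,0.577],[0,0,-0.003]],[[0.036,-0.01,0.577],[0,0,-0.003]]]}}

```text
clock: 47.5
position: [0.5825, 0.0621, 0.0728]
tool_rot: [[0.025, 1.0, 0.002], [1.0, -0.025, -0.003], [-0.002, 0.002, -1.0]]
force: [-0.4, -0.6, 0.4]
finger_gap: 0.851
gripper_force: 0.0
```

Emit:
{"op": "carry_out", "data": {"commands": [[[0,0,0],[0,0,0]],[[0,0,0],[0,0,0]],[[0,0,0],[0,0,0]],[[0,0,0],[0,0,0]],[[0,0,0],[0,0,0]],[[0,0,0],[0,0,0]],[[0,0,0],[0,0,0]]], "jaw": 0.2}}

```text
clock: 48.08
position: [0.5842, 0.0635, 0.0748]
tool_rot: [[0.022, 1.0, 0.007], [1.0, -0.022, -0.003], [-0.003, 0.007, -1.0]]
force: [-0.8, -1.1, 5.7]
finger_gap: 0.507
gripper_force: 32.1
```

Emit:
{"op": "carry_out", "data": {"commands": [[[0,0,-0.15],[0,0,0]],[[0,0,-0.3],[0,0,0]],[[0,0,-0.5],[0,0,0]],[[0,0,-0.68],[0,0,0]],[[-0.2,-0.1,-0.68],[0,0,0]],[[-0.4,-0.2,-0.68],[0,0,-0.05]],[[-0.9,-0.4,-0.68],[0,0,-0.12]],[[-0.9,-0.4,-0.68],[0,0,-0.12]],[[-0.9,-0.4,-0.68],[0,0,-0.12]],[[-0.9,-0.4,-0.68],[0,0,-0.12]]]}}

```text
clock: 48.92
position: [0.496, -0.1187, 0.2093]
tool_rot: [[-0.16, 0.987, 0.001], [0.987, 0.16, -0.006], [-0.006, 0.0, -1.0]]
force: [0.7, 0.3, -1.7]
finger_gap: 0.51
gripper_force: 31.1
```

Run:
```python
from h import *
plan(([.4449,-.2745,.18],-80.3,0))
```

```text
t 48.92 q [-0.37  0.2   1.69 -0.01  1.25 -0.53] tcp [ 0.496  -0.1187  0.2093] F [ 0.7  0.3 -1.7] gap 0.51 gf 31.1
[-0.7269, -0.3772, 0.2056] [0.0002, 0.0038, -0.0052]
```

Emit:
{"op": "carry_out", "data": {"commands": [[[-0.2,-0.12,0.0],[0,0,0]],[[-0.45,-0.25,0.05],[0,0,-0.005]],[[-0.727,-0.377,0.1],[0,0,-0.005]],[[-0.727,-0.377,0.15],[0,0,-0.005]],[[-0.727,-0.377,0.15],[0,0,-0.005]],[[-0.727,-0.377,0.15],[0,0,-0.005]],[[-0.727,-0.377,0.15],[0,0,-0.005]],[[-0.727,-0.377,0.15],[0,0,-0.005]]]}}

```text
clock: 49.58
position: [0.4487, -0.2686, 0.1796]
tool_rot: [[-0.174, 0.985, 0.004], [0.985, 0.174, -0.001], [-0.002, 0.003, -1.0]]
force: [0.2, 0.3, -0.6]
finger_gap: 0.508
gripper_force: 31.5
```

Run:
```python
from h import *
plan(([.4449,-.2745,.0645+.011],-80.3,0))
```

```text
t 49.58 q [-0.67  0.24  1.71  0.    1.19 -0.85] tcp [ 0.4487 -0.2686  0.1796] F [ 0.2  0.3 -0.6] gap 0.508 gf 31.5
[-0.0247, -0.0259, 0.5752] [0.002, 0.0013, 0.0034]
```

Emit:
{"op": "carry_out", "data": {"commands": [[[-0.02,-0.025,0.1],[0,0,0.003]],[[-0.02,-0.025,0.2],[0,0,0.003]],[[-0.02,-0.025,0.35],[0,0,0.003]],[[-0.02,-0.025,0.5],[0,0,0.003]],[[-0.02,-0.025,0.572],[0,0,0.003]],[[-0.02,-0.025,0.572],[0,0,0.003]],[[-0.02,-0.025,0.572],[0,0,0.003]],[[-0.02,-0.025,0.585],[0,0,0.003]],[[-0.02,-0.025,0.594],[0,0,0.003]],[[-0.02,-0.025,0.594],[0,0,0.003]]]}}

```text
clock: 50.42
position: [0.4451, -0.2752, 0.0615]
tool_rot: [[-0.168, 0.986, 0.005], [0.986, 0.168, -0.004], [-0.004, 0.004, -1.0]]
force: [-0.9, 0.8, -1.7]
finger_gap: 0.512
gripper_force: 31.5
```

Emit:
{"op": "carry_out", "data": {"commands": [[[0,0,0.004],[0,0,0]],[[0,0,0.008],[0,0,0]],[[0,0,0.01],[0,0,0]],[[0,0,0.01],[0,0,0]]]}}

```text
clock: 50.75
position: [0.4448, -0.2753, 0.0599]
tool_rot: [[-0.168, 0.986, 0.004], [0.986, 0.168, -0.003], [-0.004, 0.004, -1.0]]
force: [-1.8, 2.2, 5.8]
finger_gap: 0.512
gripper_force: 32.4
```

Emit:
{"op": "carry_out", "data": {"commands": [[[0,0,0],[0,0,0]],[[0,0,0],[0,0,0]],[[0,0,0],[0,0,0]],[[0,0,0],[0,0,0]],[[0,0,0],[0,0,0]]], "jaw": 0.8}}

```text
clock: 51.17
position: [0.4443, -0.275, 0.0583]
tool_rot: [[-0.168, 0.986, 0.003], [0.986, 0.168, -0.002], [-0.002, 0.002, -1.0]]
force: [0.3, -0.4, -0.9]
finger_gap: 0.803
gripper_force: 0.0
```

Emit:
{"op": "carry_out", "data": {"commands": [[[0,0,-0.15],[0,0,0]],[[0,0,-0.35],[0,0,0]],[[0,0,-0.55],[0,0,0]],[[0,0,-0.7],[0,0,0]],[[0.3,0,-0.8],[0,0,0]],[[0.7,0,-0.8],[0,0,0]],[[0.95,0,-0.8],[0,0,0]],[[0.95,0,-0.8],[0,0,0]],[[0.95,0,-0.8],[0,0,0]],[[0.95,0,-0.8],[0,0,0]]]}}

```text
clock: 52.0
position: [0.4097, -0.0827, 0.218]
tool_rot: [[-0.172, 0.985, 0.002], [0.985, 0.172, 0.001], [0.001, 0.002, -1.0]]
force: [0.2, 0.3, -0.3]
finger_gap: 0.798
gripper_force: 0.0
```

Run:
```python
from h import *
lamps()
f=bot.grab_frame("scene");cv2.imwrite("pics/s4.png",cv2.resize(f["frame"][80:260,60:300],None,fx=3,fy=3))
```

```text
[398. 209.] 227 zmax 0.106 [ 0.4647 -0.3877] [0.0438 0.0451] 10.0
[380. 212.] 225 zmax 0.105 [ 0.4545 -0.3304] [0.0445 0.0459] 9.6
[363. 216.] 206 zmax 0.104 [ 0.4452 -0.2753] [0.0447 0.0434] 11.2
```

View pics/s4.png

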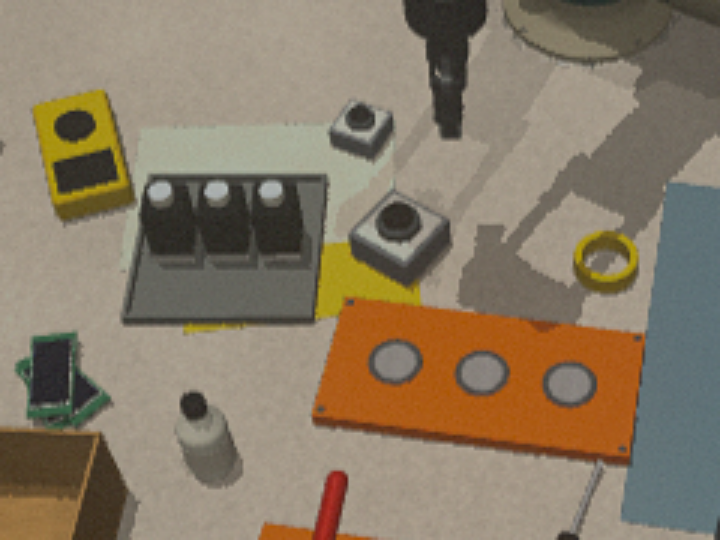

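All three modules stand upright in the tray (lamps at (160,190), (216,190) and (270,190)). The button is up at (400,222), the tool is clear, and the tape and bottle are untouched.

```bash
python3 -c "
from plant import bot
print(bot.finish_job())"
```

```text
the job is handed in; nothing more can be done
None
```

I handed in the job at about 52 s: all three modules stood on their pads, the start button was pressed and came back up, and the modules now stand upright and released in the grey tray; one had been knocked off its pad before the press and I re-centred it (no verdict was returned).

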